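# Load the platform shaker

## Task

Load the platform shaker: take the closed incubation box and the round culture dish out of the steel tray and set each down gently and level, in the middle of its own rubber mat with an even gap to the stop bars on either side, the box with its long sides along the bars in the narrow bay and the dish in the wide bay. Also press the capped tube from its cradle fully down into the spring clip on the deck, past the hinged jaw, so that the jaw closes over it. Never drop the box or dish onto the deck or tip them, and leave the other bench things where they stand.

Things in the scene. Friction and masses are not known exactly. Their poses are not given: they have to be found in the camera images.
- shaker: Platform shaker, off, fixed. Deck 220 (its x) x 284 mm (its y), top 82 mm above the bench. Origin: centre of its underside, z up. Steel stop bars 12 mm thick run along x at y = -135, -61, +27 mm, tops 28 mm above the deck, ends in rails of that height at x = +-105 mm. Between them two black rubber mats 2 mm thick, 120 mm long; no room for a finger between bar and sample. Tube clip at y = +95 mm.
- bay_box (a point): Narrow bay, 62 mm clear between the bars: centre of its mat's top, 84 mm above the bench; axes as the shaker's (x along the bars, y across). The box's underside centre belongs here, its 68 mm length along x, 8 mm then free to each bar. Free room for fingers along x.
- bay_dish (a point): Wide bay, 76 mm clear between the bars: centre of its mat's top, 84 mm above the bench; axes as the shaker's. The dish's underside centre belongs here, 8 mm then free to each bar. Free room for fingers along x.
- clip_seat (a point): Middle of the tube's axis when it is home in the clip, 28 mm above the deck; axes as the shaker's, tube along x, cap to either end. Two stations 10 mm wide at x = +-28 mm, 46 mm free between them for fingers; each has a 13 mm high floor, a fixed grey prong on the -y side (16 mm from the axis, top 45 mm above the deck) and a jaw prong on the +y side. Nearest bar's axis 68 mm off to -y.
- jaw (a joint): Black sprung jaw of the clip, two prongs on one hinge along the shaker's x, tops about 58 mm above the deck. 0 rad closed (the spring holds it there), grows as it swings outwards to +y, about 0.1 rad while the tube passes its overhanging noses, then snaps back over the seated tube. Pressing the tube down past it takes about 5 to 10 N and shoves it as hard sideways against the fixed prong.
- tray: Open steel tray, fixed, outer 86 (its x) x 284 (its y) x 34 mm high, walls and floor 4 mm thick (78 x 276 mm inside). Origin: centre of its underside. Box and dish stand in it, one towards each end, either way round; fingers have room beside them along the tray's y, not across it.
- box: Closed incubation box, pale plastic with grey lid, one rigid piece, 68 (its x) x 46 (its y) x 26 mm high, 0.08 to 0.15 kg. Origin: centre of its underside, z up. It starts with its length across the tray, ends about 5 mm from the tray's walls: there it can be taken only across its 46 mm width, and in its bay held only across its 68 mm length.
- dish: Round closed culture dish, clear with pale contents, 60 mm across, 18 mm high, 0.035 to 0.07 kg. Origin: centre of its underside, z up.
- cradle: White plastic tube cradle, fixed, base 120 (its x) x 56 x 6 mm with two low U saddles at x = -28 and +28 mm (each 10 mm wide, tops 38 mm above the bench) that hold the tube along its x, 46 mm of free space between them. Origin: centre of its underside.
- tube: Capped 50 ml sample tube, translucent, 116 mm long, barrel 30 mm across, grey cap 34 mm across and 14 mm long at its +x end, conical tip at -x, 0.06 to 0.11 kg. Origin: on its axis, at mid-length; x runs along the axis to the cap. It starts lying in the cradle, axis 34 mm above the bench.
- bottle: Bystander: amber bottle 72 mm across, 170 mm high. Origin: centre of its underside.
- jar: Bystander: white jar 76 mm across, 120 mm high. Origin: centre of its underside.
- pot: Bystander: small white pot 44 mm across, 55 mm high. Origin: centre of its underside.
- tipbox: Bystander: blue pipette tip box 84 x 122 x 66 mm high. Origin: centre of its underside.
- rack: Bystander: orange rack with small capped vials, 190 (its x) x 70 x 54 mm high. Origin: centre of its underside.
- timer: Bystander: flat white bench timer 60 x 60 x 20 mm high. Origin: centre of its underside.
- flask: Bystander: small conical glass flask 72 mm across at its foot, 110 mm high. Origin: centre of its underside.

How it is judged:
At the end, for the whole second after the job is handed in: Box and dish stand level, at rest on their mats, within 4 mm of the middle across the bars and 6 mm along them, box parallel to the bars within 5 deg; the tube lies in the clip, within 3 mm of its seat across and in height, 9 mm along, parallel within 4.5 deg, jaw closed over it (under 0.05 rad) (x of box in the frame of bay_box between -0.006 and 0.006 m and y of box in the frame of bay_box between -0.004 and 0.004 m and z of box in the frame of bay_box between -0.002 and 0.0025 m and angle between each of box, dish's own z axis and vertical below 0.06 rad and linear speed of each of box, dish, tube below 0.01 m/s and x of dish in the frame of bay_dish between -0.006 and 0.006 m and y of dish in the frame of bay_dish between -0.004 and 0.004 m and z of dish in the frame of bay_dish between -0.002 and 0.0025 m and angle between the x axis of box and the x axis of shaker, either way round below 0.09 rad and x of tube in the frame of clip_seat between -0.009 and 0.009 m and y of tube in the frame of clip_seat between -0.003 and 0.003 m and z of tube in the frame of clip_seat between -0.003 and 0.003 m and angle between the x axis of tube and the x axis of shaker, either way round below 0.08 rad and value of joint jaw below 0.05 rad); the robot touches nothing.
It fails at once if a bystander is shifted by more than 30 mm (distance of any of bottle, jar, pot, tipbox, rack, timer, flask from where it was at the start of the episode above 0.03 m).
It fails at once if the box or dish is tipped by more than about 25 degrees (angle between any of box, dish's own z axis and vertical above 0.45 rad).
It fails at once if the box or dish is let fall onto the deck (it is in the air, held by nothing, more than 10 mm above its mat) ((contact force between box and anything else below 0.01 N and z of box in the frame of bay_box above 0.01 m) or (contact force between dish and anything else below 0.01 N and z of dish in the frame of bay_dish above 0.01 m)).
It also fails if it takes over 72 s, if anything falls off the work surface, if the arm or the gripper's body presses on something with over 40 N, if the wrist force passes 120 N, or if a joint passes its speed limit or range.

## Robot

A 6-joint arm with a two-finger parallel gripper is mounted at the origin on the work surface. World frame = base frame: x ahead of the robot, y to its left, z up, the work surface at z = 0. Lengths are in m, angles in rad, forces in N, time in s.
With the tool pointing down it reaches from about 0.375 to 0.9 m from the base axis. Payload 3.1 kg.
Tool frame: the origin (TCP) lies at the very end of the fingers, on their centre line; the grasp point (between the pads) lies 19 mm behind it; z points along the fingers, y is the line along which they close (so a half turn about z gives the same grasp; the last joint's range is limited). The gripper opens to 85 mm and grips with 20 to 120 N. Pads are 22 mm wide; open, the fingers measure 114 mm over their backs; the gripper's body (76 mm by 85 mm) begins 54 mm behind the grasp point. The pads swing forward as they close: fully open they stand 13 mm farther back than shut.
Start: joints at [-1.347, 0.527, 1.433, -0, 1.181, -0.178], TCP at [0.244, -0.575, 0.231] pointing down, gripper open.
Joint ranges: [-3.08, 3.08], [-0.75, 2.2], [0.22, 2.44], [-1.43, 4.57], [0, 2.65], [-2.85, 2.85]. Speed limits (rad/s): [2.79, 2.79, 3.14, 3.14, 3.14, 3.14].

## Interface

Orientations are given as a unit quaternion [x, y, z, w].
In Python, from station import manip, vision gives the robot as it stands.
- The arm moves only by the tool drive_tool, never from a script. Its argument "deltas" is a list that holds one entry, the list of rows, each a list of 4 numbers: the shift along the tool's x, y, z in mm, then the turn about the tool's z in rad. A call has 1 to 5 rows; each row is the pose to reach, as a shift and turn from the pose commanded when the call began, along the tool's axes at that moment; what a row does not reach only later rows make up. A row lasts 1/12 s, in which the tool goes at most 41.7 mm and 7.16 degrees, less where a joint would pass 70% of its speed; a pose out of reach is approached as far as the arm can. A call with a gripper value outside its range is refused whole. "jaw" is the finger opening in mm, from 0 to 85.4, set as the call begins (left out, the last holds). The fingers move at their own pace and stop on an object; "force" is the grip in N (left out, the last holds). Time passes only in rows, so rows that repeat a pose let the fingers close. It gives the time, the measured TCP pose, the force, the opening and the grip force at its end, in the units of the state.
- manip.sense(): the state, without advancing time (a new reading comes with each control period).
- vision.snapshot(name): name is "side" or "top" or "wrist"; returns the picture (480x640x3 uint8, red, green, blue); there is no depth.
- vision.camera_model(name): a dict with "camera_matrix" (3x3 intrinsics, pixels), "D" ([k1, k2, p1, p2, k3] as OpenCV has them; the pictures are not rectified), "rvec" (rotation vector, rad) and "tvec" (3), from world to camera coordinates, as OpenCV has them. Camera axes: x right, y down, z forward; pixel columns grow to the right and rows downward; lengths in m; the calibration is good to about 2 mm. A picture is of the moment at which its call begins: read the wrist's pose just before it. camera_model takes no time and is no camera call; for the wrist camera it gives the pose at the moment of the call.
- manip.sign_off(): hands the job in; it is judged then, once.
The state is a dict: "t": time; "q": joint angles; "qd": joint speeds; "tau": joint torques, N m; "tcp_pos": TCP position; "tool_rot": TCP orientation; "force": force on the tool from outside, world axes, zero at the start; "ft_torque": the same for the moment, N m; "finger_gap": opening from 0.0 (shut) to 1.0 (fully open); "gripper_force": force on a finger pad.
Only numpy, scipy, OpenCV 4.12 (cv2) and the standard library are available. Lean on these libraries where they do the work, as an engineer would, in place of code of your own. Each camera call takes 0.05 s, during which the arm holds its last target. There are 200 camera calls.

## Working session

There is one attempt and no reset: what is moved stays moved. The work goes in short steps, Python scripts to look and compute and a tool call to move; the robot and the scene stay as the last step left them, time stands still between calls to the robot, and variables do not carry over. Pictures are saved under pics/ and viewed, at most 10 in all, crops included, and the job is handed in when it is done.

Besides the shell and the picture viewer there is one more tool, called after "Emit:" by a JSON object that holds its "name" and its "arguments", one argument or row to a line. drive_tool: Moves the arm, as the interface text tells. Its arguments: {"type":"object","properties":{"deltas":{"type":"array"},"jaw":{"type":"number"},"force":{"type":"number"}},"required":["deltas"]}

```bash
ls; mkdir -p pics; python3 - <<'E'
from station import manip, vision
import cv2
s=manip.sense();print(s['t'],s['tcp_pos'],s['tool_rot'],s['finger_gap'])
for n in ['top','side']:
    cv2.imwrite(f'pics/{n}0.png',vision.snapshot(n)[:,:,::-1]); m=vision.camera_model(n);print(n,m)
E
```

```text
pics
0.0 [ 0.24430771 -0.57450375  0.23033326] [ 9.79885927e-01  1.99555509e-01 -2.57851063e-05 -1.08116614e-03] 0.9999464460779212
top {'camera_matrix': array([[569.76277804,   0.        , 313.30438517],
       [  0.        , 569.76277804, 232.29909933],
       [  0.        ,   0.        ,   1.        ]]), 'D': array([-0.16616738,  0.        ,  0.        ,  0.        ,  0.        ]), 'rvec': array([ 2.11321554, -2.16719247,  0.16060425]), 'tvec': array([0.10221235, 0.58849761, 1.37414169])}
side {'camera_matrix': array([[454.86780857,   0.        , 317.53925531],
       [  0.        , 454.86780857, 238.29113981],
       [  0.        ,   0.        ,   1.        ]]), 'D': array([0.03936952, 0.        , 0.        , 0.        , 0.        ]), 'rvec': array([ 0.50875639, -2.53642581,  1.43472209]), 'tvec': array([0.56000969, 0.17825702, 1.05228787])}
```

View pics/top0.png

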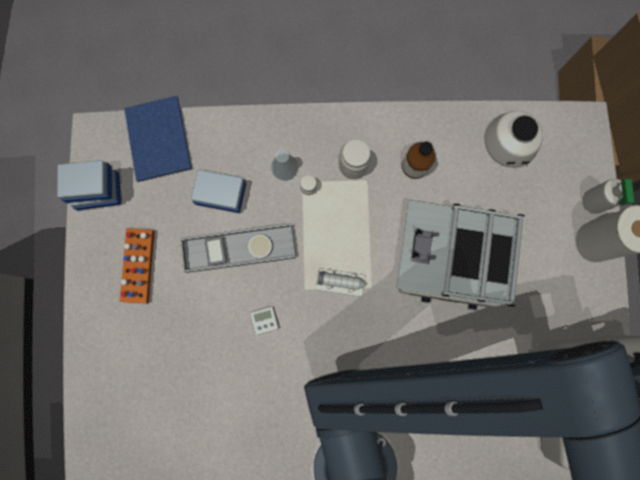

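View pics/side0.png

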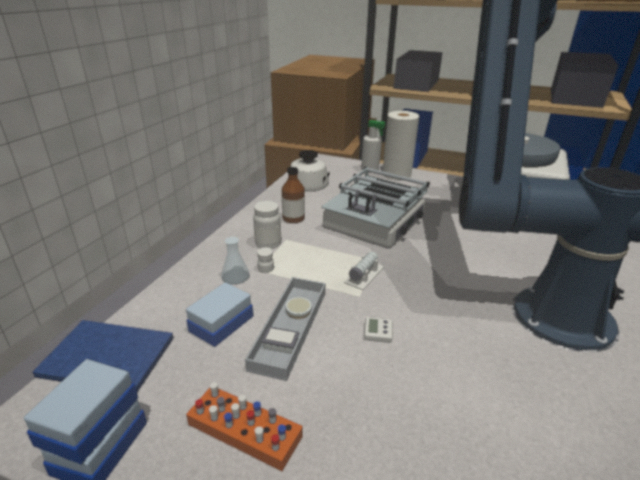

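```bash
cat > h.py <<'E'
import numpy as np, cv2
from station import manip, vision
from scipy.spatial.transform import Rotation as R
def ray(m,px):
    u=cv2.undistortPoints(np.array([[px]],float),m['camera_matrix'],m['D'])[0,0]
    Rm=cv2.Rodrigues(np.array(m['rvec']))[0]; return -Rm.T@m['tvec'], Rm.T@np.array([u[0],u[1],1.])
def onz(m,px,z):
    c,d=ray(m,px); return c+d*(z-c[2])/d[2]
def tri(*mp):
    A=np.zeros((3,3));b=np.zeros(3)
    for m,px in mp:
        c,d=ray(m,px);d=d/np.linalg.norm(d);P=np.eye(3)-np.outer(d,d);A+=P;b+=P@c
    return np.linalg.solve(A,b)
def proj(m,p): return cv2.projectPoints(np.array(p,float).reshape(-1,3),np.array(m['rvec']),np.array(m['tvec']),m['camera_matrix'],m['D'])[0][:,0]
def tool(s=None):
    s=s or manip.sense(); return np.array(s['tcp_pos']),R.from_quat(s['tool_rot']).as_matrix()
E
python3 - <<'E'
from h import *
T=vision.camera_model('top');S=vision.camera_model('side')
np.set_printoptions(precision=4,suppress=True)
for n,px,z in [('trayA',(182,238),.034),('trayB',(293,225),.034),('trayC',(298,258),.034),('trayD',(186,272),.034),('box',(216,251),.03),('dish',(260,245),.022),('tubecap',(365,282),.034),('tubetip',(320,278),.034),
('shA',(409,201),.082),('shB',(523,213),.11),('shC',(517,305),.11),('shD',(399,293),.082),('clip',(424,246),.13),('timer',(264,320),.02),('pot',(309,185),.055),('jar',(355,155),.12),('bottle',(419,160),.17)]:
    print(n,onz(T,px,z))
for n,a,b in [('dish',(260,245),(299,307)),('box',(216,251),(281,338)),('tubecap',(362,282),(374,258)),('pot',(309,184),(265,254))]: print(n,tri((T,a),(S,b)))
p,Q=tool();m=vision.camera_model('wrist');c,d=ray(m,(320,240));print('wrist cam in tool',Q.T@(c-p),Q.T@d/np.linalg.norm(d),m['camera_matrix'][0,0]);print(Q)
Rm=cv2.Rodrigues(m['rvec'])[0];print(Rm@Q)
E
```

```text
trayA [0.5865 0.4203 0.034 ]
trayB [0.6125 0.138  0.034 ]
trayC [0.5287 0.1271 0.034 ]
trayD [0.5    0.4094 0.034 ]
box [0.5519 0.3338 0.03  ]
dish [0.5654 0.223  0.022 ]
tubecap [ 0.4645 -0.0379  0.034 ]
tubetip [0.4774 0.0736 0.034 ]
shA [ 0.657  -0.1498  0.082 ]
shB [ 0.6155 -0.426   0.11  ]
shC [ 0.3931 -0.3941  0.11  ]
shD [ 0.4327 -0.1145  0.082 ]
clip [ 0.5387 -0.1715  0.13  ]
timer [0.3769 0.2157 0.02  ]
pot [0.7097 0.0951 0.055 ]
jar [ 0.7659 -0.0182  0.12  ]
bottle [ 0.736  -0.1636  0.17  ]
dish [0.5636 0.2228 0.0131]
box [0.5519 0.3352 0.0191]
tubecap [ 0.4611 -0.0325  0.0196]
pot [0.7151 0.0951 0.0429]
wrist cam in tool [ 0.0836 -0.0002 -0.1423] [-0.3239  0.0044  0.9461] 372.38022981685083
[[ 0.9204  0.3911 -0.0004]
 [ 0.3911 -0.9204  0.002 ]
 [ 0.0004 -0.002  -1.    ]]
[[-0.0008  1.     -0.0004]
 [-0.9485 -0.0009 -0.3168]
 [-0.3168  0.0002  0.9485]]
```

Emit:
{"name": "drive_tool", "arguments": {
  "deltas": [
    [[37,-17,-8,0],[74,-34,-16,0],[111,-51,-24,0],[148,-68,-32,0],[185,-85,-35,0]]
  ]
}}

```text
t: 0.52
tcp_pos: [0.3825, -0.4234, 0.267]
tool_rot: [0.98, 0.199, 0.0, 0.0]
force: [0.6, -1.3, -0.3]
finger_gap: 1.0
gripper_force: 0.0
```

Emit:
{"name": "drive_tool", "arguments": {
  "deltas": [
    [[37,-17,-8,0],[74,-34,-16,0],[111,-51,-24,0],[148,-68,-32,0],[185,-85,-35,0]]
  ]
}}

```text
t: 0.93
tcp_pos: [0.5198, -0.2725, 0.3022]
tool_rot: [0.98, 0.2, 0.0, 0.001]
force: [0.5, -1.1, -0.5]
finger_gap: 1.0
gripper_force: 0.0
```

Emit:
{"name": "drive_tool", "arguments": {
  "deltas": [
    [[0,0,0,-0.12],[0,0,0,-0.24],[0,0,0,-0.36],[0,0,0,-0.48],[0,0,0,-0.6]]
  ]
}}

```text
t: 1.35
tcp_pos: [0.5183, -0.2735, 0.3007]
tool_rot: [0.876, 0.483, -0.0, -0.001]
force: [-0.2, 0.5, 0.3]
finger_gap: 1.0
gripper_force: 0.0
```

Emit:
{"name": "drive_tool", "arguments": {
  "deltas": [
    [[0,0,0,-0.12],[0,0,0,-0.24],[0,0,0,-0.36],[0,0,0,-0.45],[0,0,0,-0.45]]
  ]
}}

```text
t: 1.77
tcp_pos: [0.5182, -0.2738, 0.3008]
tool_rot: [0.747, 0.664, -0.0, -0.001]
force: [-0.5, 0.1, -0.4]
finger_gap: 1.002
gripper_force: 0.0
```

```bash
cat >> h.py <<'E'
import pickle
def snap(k,view=True):
    s=manip.sense(); m=vision.camera_model('wrist'); im=vision.snapshot('wrist')
    pickle.dump((m,im),open(f'{k}.pkl','wb'))
    if view: cv2.imwrite(f'pics/{k}.png',im[:,:,::-1])
    Q=R.from_quat(s['tool_rot']).as_matrix(); print(k,s['t'],s['tcp_pos'],'yaw',np.arctan2(Q[1,0],Q[0,0]),s['finger_gap'])
E
python3 -c "
from h import *
snap('w1')"
```

```text
w1 1.7667 [ 0.51819516 -0.2737695   0.30079418] yaw 1.453252647715635 1.0017588712765284
```

View pics/w1.png

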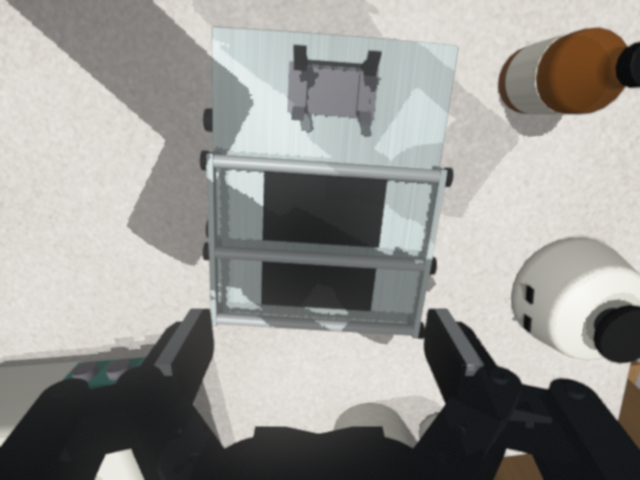

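Emit:
{"name": "drive_tool", "arguments": {
  "deltas": [
    [[38,-7,0,0],[76,-14,0,0],[114,-21,0,0],[150,-28,0,0],[150,-28,0,0]]
  ]
}}

```text
t: 2.23
tcp_pos: [0.5064, -0.1153, 0.301]
tool_rot: [0.747, 0.665, 0.0, -0.003]
force: [-0.5, 0.3, -0.7]
finger_gap: 0.998
gripper_force: 0.0
```

```bash
python3 -c "
from h import *
snap('w2')"
```

```text
w2 2.2333 [ 0.50636734 -0.11533676  0.30103108] yaw 1.4543981688109677 0.9978948774005858
```

View pics/w2.png

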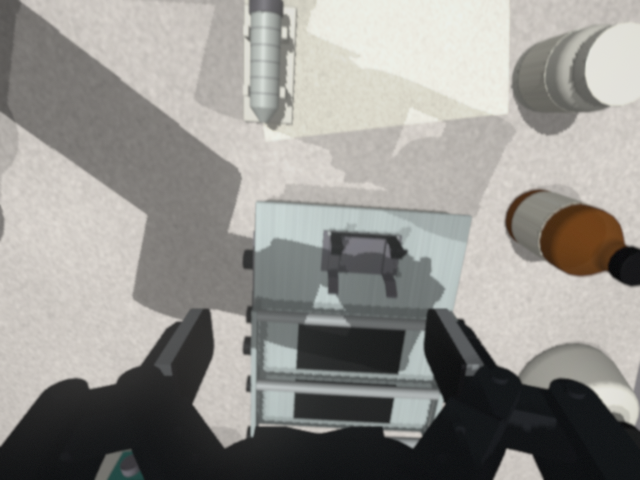

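```bash
cat > fit.py <<'E'
from h import *
from scipy.optimize import least_squares
from scipy.ndimage import gaussian_filter, map_coordinates
def edgefit(views, edges, p0, win=9, fixz=False, iters=6):
    """edges: list of (P0,P1,view idxs) in object frame; pose p=(x,y,yaw,z)"""
    p=np.array(p0,float); G=[gaussian_filter(cv2.cvtColor(im,cv2.COLOR_RGB2GRAY).astype(float),1) for m,im in views]
    def W(p,P): c,s=np.cos(p[2]),np.sin(p[2]); return P@np.array([[c,s,0],[-s,c,0],[0,0,1]])+[p[0],p[1],p[3]]
    for it in range(iters):
        w=max(3,win-1.2*it); obs=[]
        for e,(a,b,vi) in enumerate(edges):
            for i in vi:
                P=np.linspace(a,b,25); m=views[i][0]; u=proj(m,W(p,P)); t=u[-1]-u[0]; t/=np.linalg.norm(t); n=np.array([-t[1],t[0]])
                k=np.arange(-w,w+.01,.25); pts=u[:,None]+k[None,:,None]*n
                v=map_coordinates(G[i],[pts[...,1],pts[...,0]],order=1,mode='nearest'); g=np.abs(np.gradient(v,axis=1)).mean(0)*np.exp(-.5*(k/w)**2) if it<2 else np.abs(np.gradient(v,axis=1)).mean(0)
                obs.append((e,i,P,u+k[g.argmax()]*n,n,k[g.argmax()],g.max()))
        f=lambda q:np.concatenate([((proj(views[i][0],W(q,P))-o)@n)[::6]*np.sqrt(min(gm,5)) for e,i,P,o,n,_,gm in obs])
        if fixz: 
            r=least_squares(lambda q:f(np.r_[q,p[3]]),p[:3],loss='soft_l1',x_scale=[.01,.01,.05]); p=np.r_[r.x,p[3]]
        else: p=least_squares(f,p,loss='soft_l1',x_scale=[.01,.01,.05,.01]).x
    for e,i,P,o,n,k,gm in obs: print('edge',e,'view',i,'res px %.2f grad %.2f'%(((proj(views[i][0],W(p,P))-o)@n).mean(),gm))
    return p
E
cat > sh.py <<'E'
from fit import *
np.set_printoptions(precision=4,suppress=True)
V=[pickle.load(open(k+'.pkl','rb')) for k in('w1','w2')]
a=np.array
E_=[(a([-.1,.142,.082]),a([.1,.142,.082]),[0,1]),(a([-.11,.05,.082]),a([-.11,.135,.082]),[0,1]),(a([.11,.05,.082]),a([.11,.135,.082]),[0,1]),
(a([-.06,-.045,.084]),a([-.06,.012,.084]),[0,1]),(a([.06,-.045,.084]),a([.06,.012,.084]),[0,1]),(a([-.06,-.12,.084]),a([-.06,-.08,.084]),[0]),(a([.06,-.12,.084]),a([.06,-.08,.084]),[0])]
# init
d=onz(V[0][0],(213,27),.082);e=onz(V[0][0],(458,45),.082);print(d,e,np.linalg.norm(e-d))
yaw=np.arctan2(*(e-d)[1::-1]);c=(d+e)/2-.142*a([-np.sin(yaw),np.cos(yaw),0]);print(c,yaw)
p=edgefit(V,E_,[c[0],c[1],yaw,0]);print('free z',p)
p=edgefit(V,E_,[p[0],p[1],p[2],0],win=4,fixz=True);print('fix z',p)
for k in (0,1):print('tri? bar/tubes')
print('tube tip',onz(V[1][0],(264,121),.034),'cap end',onz(V[1][0],(266,0),.034))
E
python3 sh.py
```

```text
[ 0.4466 -0.1081  0.082 ] [ 0.6596 -0.1476  0.082 ] 0.21668255393129346
[ 0.5272 -0.2675  0.082 ] -0.1831727919462815
edge 0 view 0 res px 2.82 grad 1.20
edge 0 view 1 res px -0.62 grad 3.18
edge 1 view 0 res px -0.23 grad 2.07
edge 1 view 1 res px -0.23 grad 2.79
edge 2 view 0 res px 0.30 grad 1.12
edge 2 view 1 res px 0.04 grad 1.68
edge 3 view 0 res px 0.21 grad 8.33
edge 3 view 1 res px -0.28 grad 6.06
edge 4 view 0 res px 0.47 grad 10.01
edge 4 view 1 res px -0.02 grad 5.10
edge 5 view 0 res px -0.09 grad 5.52
edge 6 view 0 res px -0.07 grad 5.59
free z [ 0.5266 -0.2676 -0.1909 -0.0012]
edge 0 view 0 res px 1.92 grad 1.19
edge 0 view 1 res px -0.56 grad 3.14
edge 1 view 0 res px -0.56 grad 2.07
edge 1 view 1 res px -0.30 grad 2.75
edge 2 view 0 res px 0.69 grad 1.13
edge 2 view 1 res px 0.70 grad 1.66
edge 3 view 0 res px -0.05 grad 8.34
edge 3 view 1 res px -0.55 grad 6.13
edge 4 view 0 res px 0.45 grad 10.00
edge 4 view 1 res px 0.20 grad 5.18
edge 5 view 0 res px -0.30 grad 5.51
edge 6 view 0 res px 0.20 grad 5.58
fix z [ 0.5265 -0.2674 -0.1915  0.    ]
tri? bar/tubes
tri? bar/tubes
tube tip [ 0.4592 -0.0331  0.034 ] cap end [0.4789 0.0797 0.034 ]
```

Emit:
{"name": "drive_tool", "arguments": {
  "deltas": [
    [[35,-18,15,0],[70,-36,30,0],[90,-48,40,0],[90,-48,40,0]]
  ]
}}

```text
t: 2.62
tcp_pos: [0.4671, -0.0233, 0.259]
tool_rot: [0.748, 0.664, -0.002, -0.004]
force: [-0.6, -0.9, -0.7]
finger_gap: 1.002
gripper_force: 0.0
```

```bash
python3 -c "
from h import *
snap('w3')"
```

```text
w3 2.6167 [ 0.46711764 -0.02328428  0.25901196] yaw 1.4527024586736288 1.002137012008852
```

View pics/w3.png

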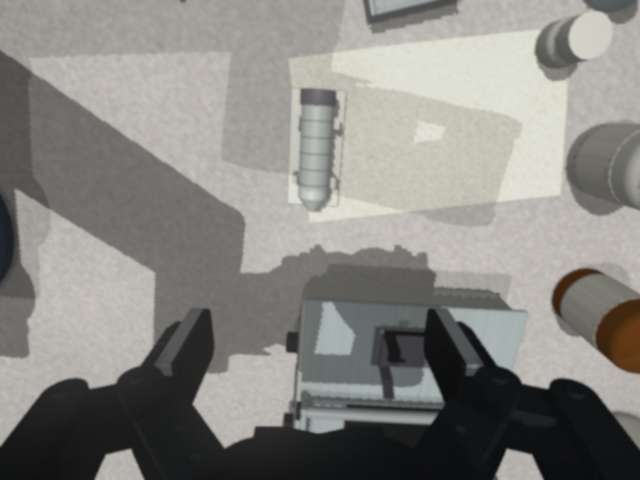

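```bash
cat > tb.py <<'E'
from fit import *
np.set_printoptions(precision=4,suppress=True)
V=[pickle.load(open(k+'.pkl','rb')) for k in('w2','w3')];a=np.array
t=tri((V[0][0],(264,121)),(V[1][0],(313,210)));print('tip tri',t, 'capjoint tri',tri((V[0][0],(265.5,11)),(V[1][0],(318.5,104))))
tip=onz(V[1][0],(313,210),.034);cap=onz(V[1][0],(319,89),.038);print(tip,cap,np.linalg.norm(cap-tip))
yaw=np.arctan2(*(cap-tip)[1::-1]);c=(tip+cap)/2
E_=[(a([-.03,.015,.034]),a([.035,.015,.034]),[0,1]),(a([-.03,-.015,.034]),a([.035,-.015,.034]),[0,1]),(a([.058,-.012,.034]),a([.058,.012,.034]),[1]),(a([.044,-.012,.048]),a([.044,.012,.048]),[1])]
print(edgefit(V,E_,[c[0],c[1],yaw,0],win=5))
# cradle base
B=[(a([-.06,.028,.006]),a([.06,.028,.006]),[1]),(a([-.06,-.028,.006]),a([.06,-.028,.006]),[1]),(a([-.06,-.028,.006]),a([-.06,.028,.006]),[1]),(a([.06,-.028,.006]),a([.06,.028,.006]),[1])]
print('cradle',edgefit(V,B,[c[0],c[1],yaw,0],win=5,fixz=True))
E
python3 tb.py
```

```text
tip tri [ 0.4599 -0.0329  0.0355] capjoint tri [0.478  0.0674 0.0449]
[ 0.4604 -0.033   0.034 ] [0.48   0.0805 0.038 ] 0.11534307412732651
edge 0 view 0 res px -0.00 grad 3.39
edge 0 view 1 res px 2.17 grad 3.11
edge 1 view 0 res px -1.05 grad 2.26
edge 1 view 1 res px -0.14 grad 3.69
edge 2 view 1 res px -0.13 grad 5.38
edge 3 view 1 res px 0.15 grad 4.09
[0.4705 0.0227 1.3991 0.0191]
edge 0 view 1 res px -0.00 grad 2.43
edge 1 view 1 res px -0.00 grad 1.82
edge 2 view 1 res px -2.00 grad 1.10
edge 3 view 1 res px 0.25 grad 3.45
cradle [0.4703 0.0238 1.3994 0.    ]
```

Emit:
{"name": "drive_tool", "arguments": {
  "deltas": [
    [[12,-1,30,0.05],[24,-2,65,0.054],[36,-3,105,0.054],[47,-3,140,0.054],[47,-3,170,0.054]]
  ],
  "jaw": 70
}}

```text
t: 3.08
tcp_pos: [0.4756, 0.02, 0.0896]
tool_rot: [0.766, 0.643, 0.001, 0.001]
force: [0.6, -0.1, -0.7]
finger_gap: 0.82
gripper_force: 0.0
```

Emit:
{"name": "drive_tool", "arguments": {
  "deltas": [
    [[0,0,25,0],[0,0,45,0],[0,0,62,0],[0,0,73,0],[0,0,73,0]]
  ]
}}

```text
t: 3.5
tcp_pos: [0.4751, 0.0187, 0.0161]
tool_rot: [0.766, 0.642, -0.001, -0.0]
force: [0.6, -1.1, 0.8]
finger_gap: 0.82
gripper_force: 0.0
```

```bash
python3 - <<'E'
from h import *
s=manip.sense();p,Q=tool(s);print(p,np.arctan2(Q[1,0],Q[0,0]),s['force'],s['finger_gap'])
c=p+Q[:,0]*0; y=1.399
d=np.array([.470,.0235])-p[:2];print('across mm',1e3*d@[-np.sin(y),np.cos(y)],'along',1e3*d@[np.cos(y),np.sin(y)])
E
```

```text
[0.47511565 0.01865859 0.01610212] 1.395123867809622 [ 0.61499831 -1.14530985  0.76895111] 0.8195250198314961
across mm 5.867998681639124 along 3.895607205775846
```

Emit:
{"name": "drive_tool", "arguments": {
  "deltas": [
    [[4,-6,0,0],[4,-6,0,0]]
  ]
}}

```text
t: 3.67
tcp_pos: [0.4686, 0.0251, 0.0186]
tool_rot: [0.766, 0.643, -0.0, -0.0]
force: [-0.3, -0.7, -0.1]
finger_gap: 0.82
gripper_force: 0.0
```

Emit:
{"name": "drive_tool", "arguments": {
  "deltas": [
    [[0,0,0,0],[0,0,0,0],[0,0,0,0],[0,0,0,0],[0,0,0,0]]
  ],
  "jaw": 15,
  "force": 60
}}

```text
t: 4.08
tcp_pos: [0.4683, 0.0254, 0.0193]
tool_rot: [0.766, 0.643, -0.0, -0.0]
force: [-2.8, 0.3, 7.2]
finger_gap: 0.33
gripper_force: 58.5
```

Emit:
{"name": "drive_tool", "arguments": {
  "deltas": [
    [[0,0,0,0],[0,0,0,0],[0,0,0,0]]
  ]
}}

```text
t: 4.33
tcp_pos: [0.4683, 0.0254, 0.0193]
tool_rot: [0.765, 0.643, -0.0, -0.0]
force: [-1.2, 0.4, 6.3]
finger_gap: 0.33
gripper_force: 58.5
```

Emit:
{"name": "drive_tool", "arguments": {
  "deltas": [
    [[0,0,-30,0],[0,0,-70,0],[0,0,-110,0],[0,0,-150,0],[0,0,-190,0]]
  ]
}}

```text
t: 4.75
tcp_pos: [0.4683, 0.0254, 0.2105]
tool_rot: [0.766, 0.643, 0.0, 0.0]
force: [1.4, 0.4, -0.8]
finger_gap: 0.333
gripper_force: 59.4
```

Emit:
{"name": "drive_tool", "arguments": {
  "deltas": [
    [[-34,20,0,0.12],[-68,40,0,0.24],[-102,60,0,0.36],[-136,80,0,0.48],[-170,100,0,0.6]]
  ]
}}

```text
t: 5.17
tcp_pos: [0.5384, -0.1609, 0.2089]
tool_rot: [0.923, 0.386, 0.0, 0.0]
force: [2.1, 0.2, -0.9]
finger_gap: 0.33
gripper_force: 59.5
```

Emit:
{"name": "drive_tool", "arguments": {
  "deltas": [
    [[0,0,0,0.12],[0,0,0,0.24],[0,0,0,0.36],[0,0,0,0.48],[0,0,0,0.6]]
  ]
}}

```text
t: 5.58
tcp_pos: [0.5378, -0.1594, 0.2083]
tool_rot: [0.995, 0.096, -0.0, -0.0]
force: [0.1, -0.7, -1.5]
finger_gap: 0.331
gripper_force: 59.5
```

Emit:
{"name": "drive_tool", "arguments": {
  "deltas": [
    [[0,0,0,0.12],[0,0,0,0.24],[0,0,0,0.36],[0,0,0,0.387],[0,0,0,0.387]]
  ]
}}

```text
t: 6.0
tcp_pos: [0.5379, -0.1592, 0.2084]
tool_rot: [0.996, -0.095, -0.0, 0.0]
force: [-0.7, -0.7, -1.6]
finger_gap: 0.33
gripper_force: 59.6
```

```bash
cat >> h.py <<'E'
SH=np.array([.5265,-.2674,-.1915])
def sh(x,y,S=None):
    S=SH if S is None else S; c,s=np.cos(S[2]),np.sin(S[2]); return np.array([S[0]+c*x-s*y,S[1]+s*x+c*y])
def to(xy,yaw,z=None):
    s=manip.sense();p,Q=tool(s);y=np.arctan2(Q[1,0],Q[0,0]);t=np.r_[xy,p[2] if z is None else z]
    d=Q.T@(t-p)*1e3; w=y-yaw; w=(w+np.pi)%(2*np.pi)-np.pi
    print('t %.2f'%s['t'],'pos',p.round(4),'yaw %.4f'%y,'tilt mrad',(Q[:2,2]*1e3).round(1),'F',np.round(s['force'],1),'gap %.3f gf %.1f'%(s['finger_gap'],s['gripper_force']),'q6 %.2f'%s['q'][5]);print('delta tool mm',d.round(1),'turn %.4f'%w)
E
python3 - <<'E'
from h import *
print(sh(0,.095)); to(sh(0.0016,.095),-.1915)
E
```

```text
[ 0.54458151 -0.17413661]
t 6.00 pos [ 0.5379 -0.1592  0.2084] yaw -0.1894 tilt mrad [-0.1 -0. ] F [-0.7 -0.7 -1.6] gap 0.330 gf 59.6 q6 1.27
delta tool mm [11.  13.4 -0. ] turn 0.0021
```

```bash
python3 - <<'E'
from h import *
m,im=pickle.load(open('w1.pkl','rb')); k=3; im=cv2.resize(im[10:200,200:465],None,fx=k,fy=k,interpolation=cv2.INTER_CUBIC)[:,:,::-1].copy()
def L(a,b,col):
    u=proj(m,[[*sh(*a[:2]),a[2]],[*sh(*b[:2]),b[2]]]); u=(u-[200,10]+.5)*k-.5; cv2.line(im,*[tuple(int(round(v)) for v in q) for q in u],col,1)
for y in (27-6,27+6): L((-.1,y/1e3,.110),(.1,y/1e3,.110),(0,0,255))
for x in (-.033,-.023,.023,.033):
    L((x,.08,.095),(x,.11,.095),(0,255,0)); 
for sx in (-1,1): L((sx*.028-.005,.079,.127),(sx*.028+.005,.079,.127),(255,0,0))
L((-.11,.142,.082),(.11,.142,.082),(255,0,255)); L((-.11,.03,.082),(-.11,.142,.082),(255,0,255));L((.11,.03,.082),(.11,.142,.082),(255,0,255))
L((-.033,.095,.11),(.033,.095,.11),(0,255,255))
cv2.imwrite('pics/ov1.png',im)
E
```

```text
(no output)
```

View pics/ov1.png

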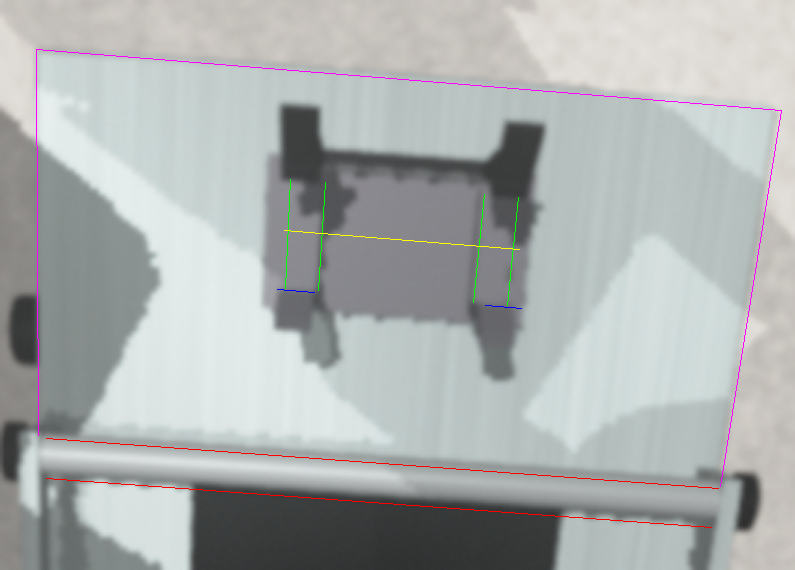

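Emit:
{"name": "drive_tool", "arguments": {
  "deltas": [
    [[6,8,10,0.002],[11,13,25,0.002],[11,13,45,0.002],[11,13,50,0.002],[11,13,50,0.002]]
  ],
  "force": 90
}}

```text
t: 6.42
tcp_pos: [0.5451, -0.1739, 0.1561]
tool_rot: [0.995, -0.095, -0.002, -0.001]
force: [-0.1, 0.0, -0.2]
finger_gap: 0.323
gripper_force: 88.7
```

```bash
python3 - <<'E'
from h import *
to(sh(0.0016,.0945),-.1915)
snap('w4',False)
E
```

```text
t 6.42 pos [ 0.5451 -0.1739  0.1561] yaw -0.1910 tilt mrad [-4.4  2.3] F [-0.1  0.  -0.2] gap 0.323 gf 88.7 q6 1.26
delta tool mm [ 1.1  0.8 -0. ] turn 0.0005
w4 6.4167 [ 0.54514567 -0.17392855  0.15607344] yaw -0.19103953932814438 0.3234477258241987
```

Emit:
{"name": "drive_tool", "arguments": {
  "deltas": [
    [[1,1,8,0],[1,1,16,0],[1,1,24,0],[1,1,30,0],[1,1,36,0]]
  ]
}}

```text
t: 6.88
tcp_pos: [0.5471, -0.1753, 0.1216]
tool_rot: [0.995, -0.095, -0.0, -0.0]
force: [0.6, 0.3, -0.8]
finger_gap: 0.322
gripper_force: 88.7
```

Emit:
{"name": "drive_tool", "arguments": {
  "deltas": [
    [[0,0,6,0],[0,0,12,0],[0,0,17,0],[0,0,22,0],[0,0,24,0]]
  ]
}}

```text
t: 7.3
tcp_pos: [0.5485, -0.1762, 0.0987]
tool_rot: [0.995, -0.095, 0.002, 0.001]
force: [0.7, 0.3, 2.8]
finger_gap: 0.325
gripper_force: 89.7
```

```bash
python3 - <<'E'
from h import *
to(sh(0.0016,.095),-.1915,.095)
E
```

```text
t 7.30 pos [ 0.5485 -0.1762  0.0987] yaw -0.1907 tilt mrad [ 2.9 -1.7] F [0.7 0.3 2.8] gap 0.325 gf 89.7 q6 1.26
delta tool mm [-2.7 -1.2  3.7] turn 0.0008
```

Emit:
{"name": "drive_tool", "arguments": {
  "deltas": [
    [[-1,-0.5,1,0],[-2,-1,2,0],[-2,-1,3,0],[-2,-1,4,0],[-2,-1,4,0]]
  ]
}}

```text
t: 7.72
tcp_pos: [0.5455, -0.1745, 0.0955]
tool_rot: [0.995, -0.095, 0.0, 0.0]
force: [-1.2, -2.8, 7.3]
finger_gap: 0.32
gripper_force: 90.2
```

Emit:
{"name": "drive_tool", "arguments": {
  "deltas": [
    [[0,0,1,0],[0,0,2,0],[0,0,2,0]]
  ]
}}

```text
t: 7.97
tcp_pos: [0.5455, -0.1745, 0.0953]
tool_rot: [0.995, -0.095, 0.0, 0.001]
force: [-4.1, -1.1, 18.9]
finger_gap: 0.32
gripper_force: 91.5
```

```bash
python3 - <<'E'
from h import *
to(sh(0.0016,.095),-.1915,.095)
snap('w5')
E
```

```text
t 7.97 pos [ 0.5455 -0.1745  0.0953] yaw -0.1907 tilt mrad [ 0.7 -1.4] F [-4.1 -1.1 18.9] gap 0.320 gf 91.5 q6 1.26
delta tool mm [ 0.6 -0.1  0.3] turn 0.0008
w5 7.9667 [ 0.54551762 -0.17445154  0.09529496] yaw -0.1906665913345889 0.32010947184421873
```

View pics/w5.png

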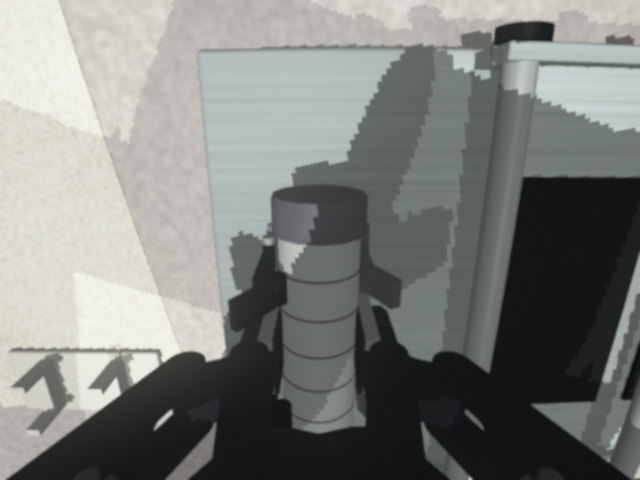

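Emit:
{"name": "drive_tool", "arguments": {
  "deltas": [
    [[0,0,-1,0],[0,0,-2,0],[0,0,-2,0]]
  ]
}}

```text
t: 8.27
tcp_pos: [0.5455, -0.1744, 0.0954]
tool_rot: [0.995, -0.095, 0.0, 0.0]
force: [-1.4, -2.3, 9.2]
finger_gap: 0.32
gripper_force: 89.9
```

Emit:
{"name": "drive_tool", "arguments": {
  "deltas": [
    [[0,0,0,0],[0,0,0,0],[0,0,0,0],[0,0,0,0]]
  ],
  "jaw": 38,
  "force": 40
}}

```text
t: 8.6
tcp_pos: [0.545, -0.1733, 0.0937]
tool_rot: [0.995, -0.095, -0.001, -0.001]
force: [0.3, -0.3, 0.5]
finger_gap: 0.45
gripper_force: 0.0
```

Emit:
{"name": "drive_tool", "arguments": {
  "deltas": [
    [[0,0,-10,0],[0,0,-20,0],[0,0,-40,0],[0,0,-80,0],[0,0,-120,0]]
  ]
}}

```text
t: 9.02
tcp_pos: [0.5446, -0.1734, 0.2153]
tool_rot: [0.995, -0.095, -0.001, -0.001]
force: [0.9, -0.1, 0.1]
finger_gap: 0.446
gripper_force: 0.0
```

```bash
python3 - <<'E'
from h import *
snap('w6')
to((.5636,.2228),.095)
E
```

```text
w6 9.0167 [ 0.54455721 -0.17343886  0.21527469] yaw -0.19126755176531934 0.4455725239622525
t 9.07 pos [ 0.5497 -0.176   0.2247] yaw -0.1907 tilt mrad [13.2 -7.1] F [ 1.  -0.5  4.7] gap 0.442 gf 0.0 q6 1.26
delta tool mm [ -62.  -394.1   -2.7] turn -0.2857
```

View pics/w6.png

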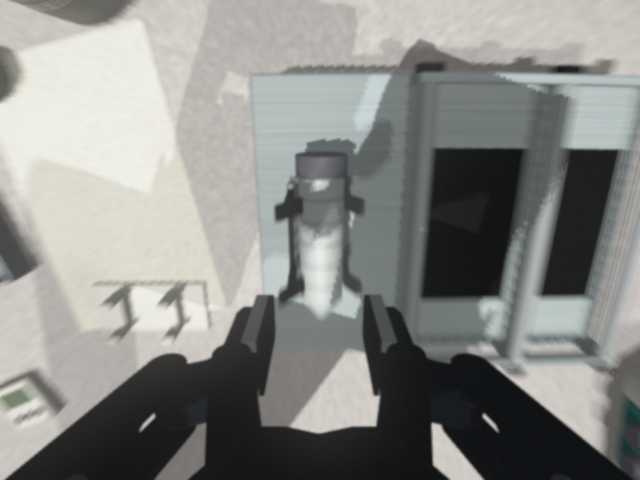

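Emit:
{"name": "drive_tool", "arguments": {
  "deltas": [
    [[-8,-38,-10,0],[-17,-76,-20,0],[-26,-114,-30,0],[-35,-152,-35,0],[-44,-190,-35,0]]
  ],
  "jaw": 85
}}

```text
t: 9.48
tcp_pos: [0.5391, 0.0224, 0.2519]
tool_rot: [0.995, -0.096, 0.002, 0.0]
force: [0.6, -0.3, 0.4]
finger_gap: 0.996
gripper_force: 0.0
```

Emit:
{"name": "drive_tool", "arguments": {
  "deltas": [
    [[-8,-38,0,-0.1],[-17,-76,0,-0.2],[-26,-114,0,-0.28],[-35,-152,0,-0.28],[-44,-190,0,-0.28]]
  ]
}}

```text
t: 9.9
tcp_pos: [0.531, 0.2178, 0.2505]
tool_rot: [0.999, 0.044, 0.001, -0.0]
force: [1.3, 0.4, -1.0]
finger_gap: 0.997
gripper_force: 0.0
```

Emit:
{"name": "drive_tool", "arguments": {
  "deltas": [
    [[0,0,0,0],[0,0,0,0],[0,0,0,0]]
  ]
}}

```text
t: 10.15
tcp_pos: [0.5312, 0.2157, 0.2498]
tool_rot: [0.999, 0.045, 0.0, 0.0]
force: [0.3, 0.0, -0.6]
finger_gap: 0.995
gripper_force: 0.0
```

```bash
python3 - <<'E'
from h import *
snap('w7')
to((.5636,.2228),.095)
E
```

```text
w7 10.15 [0.53119752 0.21571437 0.24983396] yaw 0.08982182147739838 0.9950745332724638
t 10.20 pos [0.5314 0.215  0.2497] yaw 0.0883 tilt mrad [ 0.4 -0.4] F [-0.4 -1.   0.2] gap 0.996 gf 0.0 q6 1.67
delta tool mm [32.8 -5.   0. ] turn -0.0067
```

View pics/w7.png

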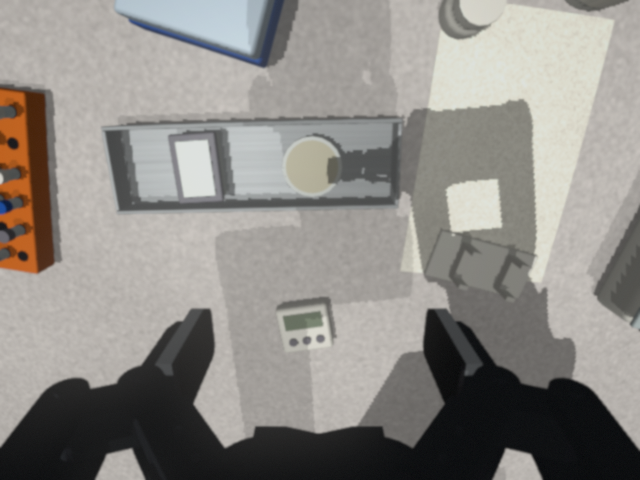

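Emit:
{"name": "drive_tool", "arguments": {
  "deltas": [
    [[20,-35,15,0],[35,-70,30,0],[35,-70,30,0],[35,-70,30,0]]
  ]
}}

```text
t: 10.53
tcp_pos: [0.5601, 0.288, 0.2179]
tool_rot: [0.999, 0.044, -0.001, 0.0]
force: [-0.3, -0.2, 0.7]
finger_gap: 0.996
gripper_force: 0.0
```

```bash
cat > tr.py <<'E'
from fit import *
import sys
np.set_printoptions(precision=4,suppress=True)
V=[pickle.load(open(k+'.pkl','rb')) for k in('w7','w8')];a=np.array
# tray: outer top edge
c=(onz(V[0][0],(104,127),.034)+onz(V[0][0],(402,118),.034)+onz(V[0][0],(118,211),.034)+onz(V[0][0],(397,206),.034))/4
d=onz(V[0][0],(104,127),.034)-onz(V[0][0],(402,118),.034);print('tray c',c,'len',np.linalg.norm(d),'yaw',np.arctan2(-d[0],d[1]))
# dish: disc edge fit (x,y,z, r) 
G=[cv2.cvtColor(im,cv2.COLOR_RGB2HSV) for m,im in V]
cs=[]
d0=onz(V[0][0],(312,165),.02)
for (m,im),h in zip(V,G):
    u=proj(m,d0)[0];x,y=[int(round(v)) for v in u]
    lab=cv2.cvtColor(im,cv2.COLOR_RGB2LAB).astype(int); b=lab[...,2]; ref=b[y-12:y+12,x-22:x-4]; print('b in',ref.mean(), 'out',b[y-20:y+20,x-60:x-42].mean())
    th=(ref.mean()+b[y-20:y+20,x-60:x-42].mean())/2
    mask=np.zeros(b.shape,np.uint8); mask[y-50:y+50,x-50:x+50]=(b[y-50:y+50,x-50:x+50]>th); 
    n,L,st,ce=cv2.connectedComponentsWithStats(mask); k=1+st[1:,4].argmax(); ct=max(cv2.findContours((L==k).astype(np.uint8),0,1)[0],key=len); hull=cv2.convexHull(ct); el=cv2.fitEllipse(hull); print(el,st[k]); cs.append((m,el[0]))
p=tri(*cs);print('dish tri',p,[onz(m,e,.018)[:2] for m,e in cs],[onz(m,e,.022)[:2] for m,e in cs])
print('diam', [np.linalg.norm(onz(m,(e[0]+29,e[1]),.02)-onz(m,(e[0]-29,e[1]),.02)) for m,e in cs])
# box: edges
q=[onz(V[0][0],px,.030) for px in [(169,138),(220,132),(226,198),(180,203)]];cb=sum(q)/4;print('box quad',[np.linalg.norm(q[i]-q[i-1]).round(4) for i in range(4)],cb)
v=q[1]-q[2]; yaw=np.arctan2(v[1],v[0])
X,Y=.034,.023
B=[(a([-X,Y,.026]),a([X,Y,.026]),[0,1]),(a([-X,-Y,.026]),a([X,-Y,.026]),[0,1]),(a([-X,-Y,.026]),a([-X,Y,.026]),[0,1]),(a([X,-Y,.026]),a([X,Y,.026]),[0,1])]
r=edgefit(V,B,[cb[0],cb[1],yaw,.004],win=5);print('box free',r)
r=edgefit(V,B,[cb[0],cb[1],yaw,.004],win=5,fixz=True);print('box fix',r)
E
python3 - <<'E'
from h import *
snap('w8',False)
E
python3 tr.py
```

```text
w8 10.5333 [0.560118   0.2880008  0.21788742] yaw 0.08869473652809885 0.9961695278505976
tray c [0.5608 0.2815 0.034 ] len 0.2790156027393999 yaw 0.11252895648324267
b in 139.02777777777777 out 127.43055555555556
((311.2294616699219, 166.25198364257812), (51.43256378173828, 53.1644172668457), 0.9227737784385681) [ 286  140   51   53 2150]
b in 139.35185185185185 out 127.77222222222223
((384.96783447265625, 208.95162963867188), (52.6588020324707, 55.12152862548828), 64.6141128540039) [ 358  183   55   53 2288]
dish tri [0.5641 0.2267 0.0235] [array([0.5636, 0.2266]), array([0.5624, 0.2257])] [array([0.5642, 0.2265]), array([0.5634, 0.2265])]
diam [np.float64(0.057575690541840446), np.float64(0.05478575624323038)]
box quad [np.float64(0.0635), np.float64(0.0496), np.float64(0.0636), np.float64(0.0471)] [0.5536 0.3353 0.03  ]
edge 0 view 0 res px 0.05 grad 4.34
edge 0 view 1 res px 0.77 grad 4.26
edge 1 view 0 res px -2.97 grad 1.80
edge 1 view 1 res px -0.25 grad 3.14
edge 2 view 0 res px 0.28 grad 2.93
edge 2 view 1 res px 0.05 grad 2.44
edge 3 view 0 res px 0.51 grad 3.59
edge 3 view 1 res px -2.72 grad 4.24
box free [0.5566 0.331  0.107  0.0072]
edge 0 view 0 res px 0.34 grad 4.36
edge 0 view 1 res px 0.60 grad 4.31
edge 1 view 0 res px -2.91 grad 1.70
edge 1 view 1 res px -0.90 grad 3.25
edge 2 view 0 res px 0.70 grad 4.42
edge 2 view 1 res px 1.21 grad 4.73
edge 3 view 0 res px -0.75 grad 4.27
edge 3 view 1 res px -0.48 grad 5.45
box fix [0.5617 0.3324 0.1072 0.004 ]
```

Emit:
{"name": "drive_tool", "arguments": {
  "deltas": [
    [[-1,25,30,-0.016],[-1,50,60,-0.016],[-1,61,95,-0.016],[-1,61,130,-0.016],[-1,61,160,-0.016]]
  ],
  "jaw": 78
}}

```text
t: 11.0
tcp_pos: [0.5645, 0.2243, 0.0589]
tool_rot: [0.999, 0.05, 0.0, 0.0]
force: [-0.1, -0.6, -0.0]
finger_gap: 0.916
gripper_force: 0.0
```

Emit:
{"name": "drive_tool", "arguments": {
  "deltas": [
    [[0,0,8,0],[0,0,15,0],[0,0,15,0],[0,0,15,0]]
  ]
}}

```text
t: 11.33
tcp_pos: [0.5657, 0.2275, 0.046]
tool_rot: [0.999, 0.052, 0.001, -0.0]
force: [0.1, 0.3, -0.4]
finger_gap: 0.909
gripper_force: 0.0
```

```bash
python3 - <<'E'
from h import *
to((.564,.2266),.105,.006)
E
```

```text
t 11.33 pos [0.5657 0.2275 0.046 ] yaw 0.1043 tilt mrad [2.9 0.5] F [ 0.1  0.3 -0.4] gap 0.909 gf 0.0 q6 1.67
delta tool mm [-1.9  0.8 40. ] turn -0.0007
```

Emit:
{"name": "drive_tool", "arguments": {
  "deltas": [
    [[-1,0.5,15,0],[-1,0.5,28,0],[-1,0.5,35,0],[-1,0.5,39,0],[-1,0.5,39,0]]
  ]
}}

```text
t: 11.75
tcp_pos: [0.5631, 0.2272, 0.0048]
tool_rot: [0.999, 0.052, -0.001, 0.0]
force: [-0.7, -0.7, 0.4]
finger_gap: 0.914
gripper_force: 0.0
```

Emit:
{"name": "drive_tool", "arguments": {
  "deltas": [
    [[0,0,0,0],[0,0,0,0],[0,0,0,0],[0,0,0,0],[0,0,0,0]]
  ],
  "jaw": 50,
  "force": 30
}}

```text
t: 12.17
tcp_pos: [0.564, 0.2273, 0.0061]
tool_rot: [0.999, 0.052, 0.001, -0.0]
force: [-0.6, 1.2, 3.6]
finger_gap: 0.688
gripper_force: 32.7
```

Emit:
{"name": "drive_tool", "arguments": {
  "deltas": [
    [[0,0,-2,0],[0,0,-5,0],[0,0,-10,0],[0,0,-10,0]]
  ]
}}

```text
t: 12.5
tcp_pos: [0.5639, 0.2272, 0.0161]
tool_rot: [0.999, 0.052, 0.001, -0.0]
force: [0.5, 0.6, -0.2]
finger_gap: 0.685
gripper_force: 32.4
```

Emit:
{"name": "drive_tool", "arguments": {
  "deltas": [
    [[0,0,-25,0],[0,0,-60,0],[0,0,-100,0],[0,0,-140,0],[0,0,-180,0]]
  ],
  "force": 40
}}

```text
t: 12.92
tcp_pos: [0.5628, 0.227, 0.1968]
tool_rot: [0.999, 0.052, -0.001, 0.0]
force: [0.8, 0.9, -0.0]
finger_gap: 0.686
gripper_force: 45.7
```

Emit:
{"name": "drive_tool", "arguments": {
  "deltas": [
    [[-7,35,-10,0],[-14,72,-20,0],[-21,110,-20,0],[-28,150,-20,0],[-35,188,-20,0]]
  ]
}}

```text
t: 13.33
tcp_pos: [0.5478, 0.0349, 0.2159]
tool_rot: [0.999, 0.053, 0.0, 0.0]
force: [0.9, 0.2, -1.4]
finger_gap: 0.679
gripper_force: 45.9
```

Emit:
{"name": "drive_tool", "arguments": {
  "deltas": [
    [[-7,38,0,-0.12],[-14,76,0,-0.24],[-21,114,0,-0.36],[-28,152,0,-0.48],[-35,188,0,-0.6]]
  ]
}}

```text
t: 13.75
tcp_pos: [0.5329, -0.1531, 0.2154]
tool_rot: [0.942, 0.336, 0.0, -0.0]
force: [0.6, 0.4, -0.8]
finger_gap: 0.681
gripper_force: 45.9
```

Emit:
{"name": "drive_tool", "arguments": {
  "deltas": [
    [[0,0,0,-0.12],[0,0,0,-0.24],[0,0,0,-0.36],[0,0,0,-0.48],[0,0,0,-0.6]]
  ]
}}

```text
t: 14.17
tcp_pos: [0.5331, -0.1516, 0.2152]
tool_rot: [0.801, 0.599, -0.0, -0.0]
force: [0.6, -0.2, -1.7]
finger_gap: 0.681
gripper_force: 45.9
```

```bash
python3 - <<'E'
from h import *
to(sh(0,-.017),1.379,.12)
E
```

```text
t 14.17 pos [ 0.5331 -0.1516  0.2152] yaw 1.2853 tilt mrad [-0.4  0.2] F [ 0.6 -0.2 -1.7] gap 0.681 gf 45.9 q6 -0.19
delta tool mm [-129.9   27.9   95.2] turn -0.0937
```

Emit:
{"name": "drive_tool", "arguments": {
  "deltas": [
    [[-35,8,0,-0.094],[-70,15,0,-0.094],[-105,22,0,-0.094],[-130,28,15,-0.094],[-130,28,20,-0.094]]
  ]
}}

```text
t: 14.58
tcp_pos: [0.5227, -0.2896, 0.1944]
tool_rot: [0.775, 0.632, -0.001, 0.002]
force: [-0.4, -0.3, -0.1]
finger_gap: 0.681
gripper_force: 45.9
```

Emit:
{"name": "drive_tool", "arguments": {
  "deltas": [
    [[0,0,0,0],[0,0,0,0],[0,0,0,0]]
  ]
}}

```text
t: 14.83
tcp_pos: [0.523, -0.2827, 0.1955]
tool_rot: [0.773, 0.635, 0.0, -0.0]
force: [0.2, -0.2, -0.1]
finger_gap: 0.682
gripper_force: 45.9
```

```bash
cat > sh2.py <<'E'
from fit import *
np.set_printoptions(precision=4,suppress=True)
to(sh(0,-.017),1.379,.12)
snap('w9',False)
V=[pickle.load(open(k+'.pkl','rb')) for k in('w1','w2','w9')]
a=np.array; v=[0,1,2]
L=lambda x0,y0,x1,y1,z,i:(a([x0,y0,z])/1e3,a([x1,y1,z])/1e3,i)
E_=[L(-100,142,100,142,82,[1,2]),L(-110,50,-110,135,82,v),L(110,50,110,135,82,v),L(-60,-45,-60,12,84,[0,1]),L(60,-45,60,12,84,[0,1]),L(-60,-120,-60,-80,84,[0]),L(60,-120,60,-80,84,[0]),
 L(-95,33,95,33,104,[0]),L(-95,-55,95,-55,104,[0])]
p=edgefit(V,E_,[*SH,0],win=4);print('free',p)
p=edgefit(V,E_,[*SH,0],win=4,fixz=True);print('fix',p)
E
python3 sh2.py
```

```text
t 14.83 pos [ 0.523  -0.2827  0.1955] yaw 1.3749 tilt mrad [-0.4  0.8] F [ 0.2 -0.2 -0.1] gap 0.682 gf 45.9 q6 -0.49
delta tool mm [-1.3  0.6 75.5] turn -0.0041
w9 14.8333 [ 0.523  -0.2827  0.1955] yaw 1.3748672631717518 0.6818805428720324
edge 0 view 1 res px -0.29 grad 3.21
edge 0 view 2 res px -2.13 grad 0.00
edge 1 view 0 res px -0.59 grad 2.01
edge 1 view 1 res px -0.58 grad 2.76
edge 1 view 2 res px 0.60 grad 1.58
edge 2 view 0 res px -0.30 grad 1.12
edge 2 view 1 res px -0.28 grad 1.69
edge 2 view 2 res px 0.94 grad 1.61
edge 3 view 0 res px 0.19 grad 8.32
edge 3 view 1 res px -0.30 grad 6.09
edge 4 view 0 res px 0.21 grad 10.02
edge 4 view 1 res px -0.03 grad 5.11
edge 5 view 0 res px -0.05 grad 5.51
edge 6 view 0 res px -0.03 grad 5.58
edge 7 view 0 res px 2.20 grad 2.80
edge 8 view 0 res px -2.27 grad 1.25
free [ 0.5264 -0.2679 -0.1886 -0.0014]
edge 0 view 1 res px -0.31 grad 3.18
edge 0 view 2 res px 1.14 grad 0.00
edge 1 view 0 res px -0.74 grad 2.02
edge 1 view 1 res px -0.49 grad 2.77
edge 1 view 2 res px -0.24 grad 1.57
edge 2 view 0 res px 0.51 grad 1.13
edge 2 view 1 res px 0.25 grad 1.67
edge 2 view 2 res px 2.01 grad 1.59
edge 3 view 0 res px -0.25 grad 8.32
edge 3 view 1 res px -0.50 grad 6.22
edge 4 view 0 res px 0.50 grad 10.03
edge 4 view 1 res px 0.25 grad 5.22
edge 5 view 0 res px -0.25 grad 5.51
edge 6 view 0 res px 0.25 grad 5.58
edge 7 view 0 res px 2.19 grad 2.76
edge 8 view 0 res px -1.81 grad 1.25
fix [ 0.5264 -0.2678 -0.1899  0.    ]
```

Emit:
{"name": "drive_tool", "arguments": {
  "deltas": [
    [[-1,0.5,25,-0.004],[-1,0.5,50,-0.004],[-1,0.5,72,-0.004],[-1,0.5,85,-0.004],[-1,0.5,85,-0.004]]
  ]
}}

```text
t: 15.3
tcp_pos: [0.522, -0.2826, 0.1079]
tool_rot: [0.771, 0.636, -0.001, -0.003]
force: [-1.0, -0.1, -0.6]
finger_gap: 0.676
gripper_force: 45.9
```

Emit:
{"name": "drive_tool", "arguments": {
  "deltas": [
    [[0,0,5,0],[0,0,10,0],[0,0,14,0],[0,0,16,0],[0,0,16,0]]
  ]
}}

```text
t: 15.72
tcp_pos: [0.5234, -0.2851, 0.0945]
tool_rot: [0.772, 0.636, 0.0, 0.0]
force: [0.3, -0.5, -0.5]
finger_gap: 0.68
gripper_force: 45.9
```

```bash
sed -i 's/^SH=.*/SH=np.array([.5264,-.2676,-.1902])/' h.py; python3 - <<'E'
from h import *
to(sh(0,-.017),1.3806,.0862)
E
```

```text
t 15.72 pos [ 0.5234 -0.2851  0.0945] yaw 1.3780 tilt mrad [ 0.2 -0.1] F [ 0.3 -0.5 -0.5] gap 0.680 gf 45.9 q6 -0.49
delta tool mm [ 0.7 -0.4  8.3] turn -0.0026
```

Emit:
{"name": "drive_tool", "arguments": {
  "deltas": [
    [[0.7,0,2,-0.003],[0.7,0,4,-0.003],[0.7,0,6,-0.003],[0.7,0,7,-0.003],[0.7,0,7,-0.003]]
  ]
}}

```text
t: 16.13
tcp_pos: [0.5233, -0.2843, 0.087]
tool_rot: [0.771, 0.637, -0.0, -0.0]
force: [-0.4, -0.4, 0.5]
finger_gap: 0.68
gripper_force: 45.9
```

Emit:
{"name": "drive_tool", "arguments": {
  "deltas": [
    [[0,0,0.5,0],[0,0,1,0],[0,0,1.5,0],[0,0,1.5,0]]
  ]
}}

```text
t: 16.47
tcp_pos: [0.5235, -0.2845, 0.0862]
tool_rot: [0.771, 0.637, 0.0, 0.0]
force: [-1.2, 0.2, 2.7]
finger_gap: 0.683
gripper_force: 46.3
```

```bash
python3 - <<'E'
from h import *
to(sh(0,-.017),1.3806,.0862)
E
```

```text
t 16.47 pos [ 0.5235 -0.2845  0.0862] yaw 1.3809 tilt mrad [ 0.2 -0.2] F [-1.2  0.2  2.7] gap 0.683 gf 46.3 q6 -0.50
delta tool mm [ 0.1 -0.4  0. ] turn 0.0003
```

Emit:
{"name": "drive_tool", "arguments": {
  "deltas": [
    [[0,0,0,0],[0,0,0,0],[0,0,0,0],[0,0,0,0]]
  ],
  "jaw": 76
}}

```text
t: 16.8
tcp_pos: [0.5235, -0.2844, 0.0857]
tool_rot: [0.771, 0.637, 0.0, -0.0]
force: [0.6, -0.5, 0.0]
finger_gap: 0.892
gripper_force: 0.0
```

Emit:
{"name": "drive_tool", "arguments": {
  "deltas": [
    [[0,0,-10,0],[0,0,-30,0],[0,0,-65,0],[0,0,-105,0],[0,0,-140,0]]
  ]
}}

```text
t: 17.22
tcp_pos: [0.5235, -0.2844, 0.2283]
tool_rot: [0.771, 0.637, 0.0, 0.0]
force: [0.8, -0.8, 0.8]
finger_gap: 0.892
gripper_force: 0.0
```

Emit:
{"name": "drive_tool", "arguments": {
  "deltas": [
    [[0,0,0,0],[0,0,0,0],[0,0,0,0]]
  ]
}}

```text
t: 17.47
tcp_pos: [0.5231, -0.2841, 0.2261]
tool_rot: [0.771, 0.637, 0.0, -0.0]
force: [0.3, 0.2, -1.4]
finger_gap: 0.892
gripper_force: 0.0
```

```bash
python3 - <<'E'
from h import *
snap('w10',False)
to((.556,.332),.107,.2)
p,Q=tool()
E
```

```text
w10 17.4667 [ 0.52311781 -0.28406296  0.22614422] yaw 1.3809145171427404 0.8916686689792389
t 17.52 pos [ 0.5227 -0.2837  0.225 ] yaw 1.3809 tilt mrad [-1.7  1.4] F [ 0.7 -0.2 -0.5] gap 0.888 gf 0.0 q6 -0.50
delta tool mm [610.9 -83.5  25.9] turn 1.2739
```

Emit:
{"name": "drive_tool", "arguments": {
  "deltas": [
    [[38,-5,0,0],[78,-10,0,0],[119,-15,0,0],[159,-21,0,0],[200,-27,0,0]]
  ]
}}

```text
t: 17.93
tcp_pos: [0.5333, -0.081, 0.2239]
tool_rot: [0.771, 0.636, -0.001, -0.002]
force: [0.6, 1.5, -0.8]
finger_gap: 0.892
gripper_force: 0.0
```

Emit:
{"name": "drive_tool", "arguments": {
  "deltas": [
    [[40,-5,0,0.12],[80,-10,0,0.24],[120,-15,0,0.36],[160,-21,0,0.48],[200,-27,0,0.6]]
  ]
}}

```text
t: 18.35
tcp_pos: [0.5442, 0.1074, 0.2239]
tool_rot: [0.919, 0.394, -0.002, -0.001]
force: [0.9, 0.1, 0.5]
finger_gap: 0.887
gripper_force: 0.0
```

Emit:
{"name": "drive_tool", "arguments": {
  "deltas": [
    [[29,-26,0,0.12],[58,-52,0,0.24],[87,-78,0,0.36],[120,-108,0,0.48],[152,-137,0,0.6]]
  ]
}}

```text
t: 18.77
tcp_pos: [0.5485, 0.3004, 0.2236]
tool_rot: [0.994, 0.111, -0.002, 0.001]
force: [0.5, -0.4, 0.5]
finger_gap: 0.892
gripper_force: 0.0
```

Emit:
{"name": "drive_tool", "arguments": {
  "deltas": [
    [[0,0,0,0.07],[0,0,0,0.07],[0,0,0,0.07]]
  ],
  "jaw": 70
}}

```text
t: 19.02
tcp_pos: [0.5487, 0.2988, 0.2238]
tool_rot: [0.997, 0.081, -0.002, 0.001]
force: [0.5, -0.5, 0.4]
finger_gap: 0.818
gripper_force: 0.0
```

```bash
cat > bx.py <<'E'
from fit import *
snap('w11',False)
to((.556,.332),.107,.2)
np.set_printoptions(precision=4,suppress=True)
V=[pickle.load(open(k+'.pkl','rb')) for k in('w7','w8','w11')];a=np.array
X,Y=.034,.023; v=[0,1,2]
B=[(a([-X,Y,.026]),a([X,Y,.026]),v),(a([-X,-Y,.026]),a([X,-Y,.026]),[1,2]),(a([-X,-Y,.026]),a([-X,Y,.026]),v),(a([X,-Y,.026]),a([X,Y,.026]),v)]
for w in (3,4,5): print('box',edgefit(V,B,[.556,.332,.107,.004],win=w,fixz=True))
im=V[2][1].copy(); r=edgefit(V,B,[.556,.332,.107,.004],win=4); print('free',r)
E
python3 bx.py
```

```text
w11 19.0167 [0.54874649 0.29878524 0.22380945] yaw 0.16136158219876695 0.8177355830463314
t 19.07 pos [0.5491 0.2981 0.2242] yaw 0.1599 tilt mrad [-3.3 -1.6] F [ 1.   0.2 -0.3] gap 0.822 gf 0.0 q6 1.73
delta tool mm [ 12.3 -32.4  24.2] turn 0.0529
edge 0 view 0 res px -0.06 grad 4.34
edge 0 view 1 res px 0.19 grad 4.29
edge 0 view 2 res px 0.44 grad 4.38
edge 1 view 1 res px -1.56 grad 3.25
edge 1 view 2 res px -0.06 grad 3.64
edge 2 view 0 res px 0.77 grad 4.44
edge 2 view 1 res px 1.27 grad 4.72
edge 2 view 2 res px 1.02 grad 4.63
edge 3 view 0 res px -0.70 grad 4.26
edge 3 view 1 res px -0.44 grad 5.46
edge 3 view 2 res px -0.69 grad 5.14
box [0.5616 0.333  0.1069 0.004 ]
edge 0 view 0 res px -0.17 grad 4.34
edge 0 view 1 res px 0.09 grad 4.30
edge 0 view 2 res px 0.59 grad 4.37
edge 1 view 1 res px -1.41 grad 3.25
edge 1 view 2 res px 0.09 grad 3.64
edge 2 view 0 res px 0.79 grad 4.41
edge 2 view 1 res px 1.30 grad 4.69
edge 2 view 2 res px 1.05 grad 4.62
edge 3 view 0 res px -0.70 grad 4.28
edge 3 view 1 res px -0.45 grad 5.45
edge 3 view 2 res px -0.70 grad 5.14
box [0.5617 0.3
[... 191 characters left out ...]
 grad 3.63
edge 2 view 0 res px 0.79 grad 4.44
edge 2 view 1 res px 1.29 grad 4.72
edge 2 view 2 res px 1.04 grad 4.63
edge 3 view 0 res px -0.70 grad 4.26
edge 3 view 1 res px -0.45 grad 5.46
edge 3 view 2 res px -0.70 grad 5.14
box [0.5616 0.333  0.1069 0.004 ]
edge 0 view 0 res px -1.04 grad 4.29
edge 0 view 1 res px -0.05 grad 4.25
edge 0 view 2 res px 0.69 grad 4.33
edge 1 view 1 res px -0.81 grad 3.19
edge 1 view 2 res px 1.18 grad 3.56
edge 2 view 0 res px 0.48 grad 4.37
edge 2 view 1 res px 0.24 grad 4.71
edge 2 view 2 res px 0.24 grad 4.60
edge 3 view 0 res px -0.04 grad 4.27
edge 3 view 1 res px -0.28 grad 5.44
edge 3 view 2 res px -0.53 grad 5.12
free [0.5625 0.332  0.1068 0.0094]
```

Emit:
{"name": "drive_tool", "arguments": {
  "deltas": [
    [[8,-16,20,0.053],[16,-32,50,0.053],[16,-32,90,0.053],[16,-32,130,0.053],[16,-32,165,0.053]]
  ]
}}

```text
t: 19.48
tcp_pos: [0.5603, 0.3312, 0.0585]
tool_rot: [0.999, 0.052, -0.001, 0.0]
force: [1.0, 0.4, -0.1]
finger_gap: 0.823
gripper_force: 0.0
```

Emit:
{"name": "drive_tool", "arguments": {
  "deltas": [
    [[0,0,10,0],[0,0,10,0],[0,0,10,0]]
  ]
}}

```text
t: 19.73
tcp_pos: [0.5615, 0.3322, 0.0513]
tool_rot: [0.999, 0.052, 0.0, 0.0]
force: [0.1, 0.2, 1.1]
finger_gap: 0.819
gripper_force: 0.0
```

```bash
python3 - <<'E'
from h import *
to((.5595,.3327),.107,.008)
E
```

```text
t 19.73 pos [0.5615 0.3322 0.0513] yaw 0.1044 tilt mrad [ 0.1 -0. ] F [0.1 0.2 1.1] gap 0.819 gf 0.0 q6 1.83
delta tool mm [-2.  -0.7 43.3] turn -0.0026
```

Emit:
{"name": "drive_tool", "arguments": {
  "deltas": [
    [[-1,-0.5,15,0],[-1,-0.5,30,0],[-1,-0.5,38,0],[-1,-0.5,43,0],[-1,-0.5,43,0]]
  ]
}}

```text
t: 20.15
tcp_pos: [0.5603, 0.3335, 0.0087]
tool_rot: [0.999, 0.053, 0.001, -0.0]
force: [-0.2, 0.2, -0.0]
finger_gap: 0.819
gripper_force: 0.0
```

Emit:
{"name": "drive_tool", "arguments": {
  "deltas": [
    [[0,0,0,0],[0,0,0,0],[0,0,0,0],[0,0,0,0],[0,0,0,0]]
  ],
  "jaw": 36,
  "force": 50
}}

```text
t: 20.57
tcp_pos: [0.561, 0.3341, 0.0095]
tool_rot: [0.999, 0.053, 0.002, -0.001]
force: [0.1, 0.3, 6.1]
finger_gap: 0.527
gripper_force: 53.8
```

Emit:
{"name": "drive_tool", "arguments": {
  "deltas": [
    [[0,0,-4,0],[0,0,-15,0],[0,0,-40,0],[0,0,-75,0],[0,0,-85,0]]
  ]
}}

```text
t: 20.98
tcp_pos: [0.5621, 0.3345, 0.0977]
tool_rot: [0.999, 0.053, 0.003, -0.001]
force: [1.3, 0.4, -0.6]
finger_gap: 0.526
gripper_force: 53.1
```

```bash
python3 - <<'E'
from h import *
to((.61,.03),-.190,.10)
E
```

```text
t 20.98 pos [0.5621 0.3345 0.0977] yaw 0.1056 tilt mrad [6.7 2.5] F [ 1.3  0.4 -0.6] gap 0.526 gf 53.1 q6 1.83
delta tool mm [ 15.6 307.8  -2.8] turn 0.2956
```

Emit:
{"name": "drive_tool", "arguments": {
  "deltas": [
    [[2,35,-10,0],[4,73,-10,0],[6,113,-10,0],[8,153,-10,0],[10,193,-10,0]]
  ]
}}

```text
t: 21.4
tcp_pos: [0.5896, 0.1411, 0.1031]
tool_rot: [0.999, 0.053, -0.0, 0.0]
force: [0.1, 0.8, -1.8]
finger_gap: 0.527
gripper_force: 53.0
```

Emit:
{"name": "drive_tool", "arguments": {
  "deltas": [
    [[2,38,0,0.1],[4,76,0,0.2],[6,114,0,0.296],[6,114,0,0.296],[6,114,0,0.296]]
  ]
}}

```text
t: 21.82
tcp_pos: [0.6082, 0.0273, 0.1029]
tool_rot: [0.995, -0.097, 0.0, 0.0]
force: [-0.8, 0.2, -0.3]
finger_gap: 0.526
gripper_force: 53.0
```

Emit:
{"name": "drive_tool", "arguments": {
  "deltas": [
    [[0,0,30,0],[0,0,55,0],[0,0,75,0],[0,0,85,0],[0,0,85,0]]
  ]
}}

```text
t: 22.23
tcp_pos: [0.6055, 0.0314, 0.0154]
tool_rot: [0.996, -0.094, -0.003, -0.0]
force: [0.0, 0.2, -1.1]
finger_gap: 0.528
gripper_force: 53.0
```

```bash
python3 - <<'E'
from h import *
to((.61,.03),-.190,.0055)
E
```

```text
t 22.23 pos [0.6055 0.0314 0.0154] yaw -0.1886 tilt mrad [-5.8  0.9] F [ 0.   0.2 -1.1] gap 0.528 gf 53.0 q6 1.63
delta tool mm [4.8 0.6 9.8] turn 0.0014
```

Emit:
{"name": "drive_tool", "arguments": {
  "deltas": [
    [[0,0,2,0],[0,0,4,0],[0,0,6,0],[0,0,7,0],[0,0,7,0]]
  ]
}}

```text
t: 22.65
tcp_pos: [0.6083, 0.0299, 0.0114]
tool_rot: [0.995, -0.095, 0.001, 0.0]
force: [-0.0, 0.4, -2.2]
finger_gap: 0.526
gripper_force: 53.0
```

Emit:
{"name": "drive_tool", "arguments": {
  "deltas": [
    [[0,0,1,0],[0,0,1.5,0],[0,0,1.5,0]]
  ]
}}

```text
t: 22.9
tcp_pos: [0.6079, 0.0298, 0.0094]
tool_rot: [0.995, -0.095, 0.0, -0.0]
force: [0.1, -0.2, -1.2]
finger_gap: 0.526
gripper_force: 53.0
```

Not in contact yet; about 4 mm more.

Emit:
{"name": "drive_tool", "arguments": {
  "deltas": [
    [[0,0,1,0],[0,0,2,0],[0,0,3,0],[0,0,3.5,0],[0,0,3.5,0]]
  ]
}}

```text
t: 23.32
tcp_pos: [0.6079, 0.0299, 0.0057]
tool_rot: [0.995, -0.095, -0.0, -0.0]
force: [0.0, 0.3, -0.4]
finger_gap: 0.523
gripper_force: 53.1
```

Emit:
{"name": "drive_tool", "arguments": {
  "deltas": [
    [[0,0,0,0],[0,0,0,0]]
  ]
}}

```text
t: 23.48
tcp_pos: [0.6079, 0.0299, 0.0058]
tool_rot: [0.995, -0.095, -0.0, 0.0]
force: [0.9, -0.4, -1.9]
finger_gap: 0.523
gripper_force: 53.1
```

Emit:
{"name": "drive_tool", "arguments": {
  "deltas": [
    [[0,0,0.5,0],[0,0,1,0],[0,0,1.5,0],[0,0,2,0],[0,0,2,0]]
  ]
}}

```text
t: 23.9
tcp_pos: [0.608, 0.0299, 0.0055]
tool_rot: [0.995, -0.095, 0.0, 0.0]
force: [-2.5, 0.3, 10.2]
finger_gap: 0.523
gripper_force: 54.4
```

Emit:
{"name": "drive_tool", "arguments": {
  "deltas": [
    [[0,0,-1.5,0],[0,0,-1.5,0],[0,0,-1.5,0],[0,0,-1.5,0]]
  ],
  "jaw": 70
}}

```text
t: 24.23
tcp_pos: [0.608, 0.0298, 0.0051]
tool_rot: [0.995, -0.095, -0.0, 0.0]
force: [-0.5, -0.9, -0.5]
finger_gap: 0.824
gripper_force: 0.0
```

Emit:
{"name": "drive_tool", "arguments": {
  "deltas": [
    [[0,0,-15,0],[0,0,-40,0],[0,0,-80,0],[0,0,-120,0],[0,0,-130,0]]
  ]
}}

```text
t: 24.65
tcp_pos: [0.6116, 0.0295, 0.1411]
tool_rot: [0.995, -0.095, 0.005, 0.0]
force: [0.6, -0.6, 0.0]
finger_gap: 0.818
gripper_force: 0.0
```

Emit:
{"name": "drive_tool", "arguments": {
  "deltas": [
    [[0,0,0,-0.12],[0,0,0,-0.24],[0,0,0,-0.36],[0,0,0,-0.48],[0,0,0,-0.6]]
  ],
  "jaw": 85
}}

```text
t: 25.07
tcp_pos: [0.6077, 0.0299, 0.1349]
tool_rot: [0.979, 0.206, -0.0, -0.0]
force: [-0.1, 0.2, 0.1]
finger_gap: 0.989
gripper_force: 0.0
```

Emit:
{"name": "drive_tool", "arguments": {
  "deltas": [
    [[0,0,0,-0.12],[0,0,0,-0.24],[0,0,0,-0.36],[0,0,0,-0.48],[0,0,0,-0.6]]
  ]
}}

```text
t: 25.48
tcp_pos: [0.6077, 0.0299, 0.1347]
tool_rot: [0.874, 0.486, -0.0, -0.0]
force: [-0.8, -0.4, 0.2]
finger_gap: 0.992
gripper_force: 0.0
```

Emit:
{"name": "drive_tool", "arguments": {
  "deltas": [
    [[0,0,0,-0.12],[0,0,0,-0.24],[0,0,0,-0.37],[0,0,0,-0.37],[0,0,0,-0.37]]
  ]
}}

```text
t: 25.9
tcp_pos: [0.6077, 0.0299, 0.1349]
tool_rot: [0.772, 0.635, -0.0, -0.0]
force: [-0.2, 0.6, 0.3]
finger_gap: 0.997
gripper_force: 0.0
```

```bash
cat > bx2.py <<'E'
from fit import *
snap('w12',False)
to((.608,.03),1.381,.0075)
np.set_printoptions(precision=4,suppress=True)
V=[pickle.load(open('w12.pkl','rb'))];a=np.array
X,Y=.034,.023; v=[0]
B=[(a([-X,Y,.026]),a([X,Y,.026]),v),(a([-X,-Y,.026]),a([X,-Y,.026]),v),(a([-X,-Y,.026]),a([-X,Y,.026]),v),(a([X,-Y,.026]),a([X,Y,.026]),v)]
for x in (.602,.608,.614): print('box',edgefit(V,B,[x,.03,-.19,.0],win=6,fixz=True))
E
python3 bx2.py
```

```text
w12 25.9 [0.60770917 0.02991403 0.13486336] yaw 1.3765365085198622 0.996664102086468
t 25.95 pos [0.6078 0.0299 0.135 ] yaw 1.3765 tilt mrad [-0.6  0.1] F [ 0.3 -0.5  0.2] gap 0.997 gf 0.0 q6 0.06
delta tool mm [1.000e-01 3.000e-01 1.275e+02] turn -0.0045
edge 0 view 0 res px 0.71 grad 4.77
edge 1 view 0 res px -1.03 grad 6.14
edge 2 view 0 res px 0.00 grad 5.82
edge 3 view 0 res px 0.00 grad 5.17
box [ 0.6012  0.0353 -0.1919  0.    ]
edge 0 view 0 res px 0.73 grad 4.70
edge 1 view 0 res px -1.02 grad 5.81
edge 2 view 0 res px 0.12 grad 3.79
edge 3 view 0 res px -2.38 grad 0.31
box [ 0.6076  0.0341 -0.1905  0.    ]
edge 0 view 0 res px 1.04 grad 3.77
edge 1 view 0 res px -0.96 grad 4.64
edge 2 view 0 res px 2.39 grad 0.16
edge 3 view 0 res px -1.11 grad 0.29
box [ 0.6192  0.0317 -0.1893  0.    ]
```

Emit:
{"name": "drive_tool", "arguments": {
  "deltas": [
    [[0,-4,25,-0.004],[0,-7,55,-0.004],[0,-7,85,-0.004],[0,-7,100,-0.004],[0,-7,100,-0.004]]
  ]
}}

```text
t: 26.37
tcp_pos: [0.5981, 0.0315, 0.0315]
tool_rot: [0.771, 0.637, -0.003, -0.003]
force: [0.0, -0.2, -0.8]
finger_gap: 0.996
gripper_force: 0.0
```

Emit:
{"name": "drive_tool", "arguments": {
  "deltas": [
    [[0,0,8,0],[0,0,15,0],[0,0,21,0],[0,0,26,0],[0,0,28,0]]
  ]
}}

```text
t: 26.78
tcp_pos: [0.6011, 0.0312, 0.0071]
tool_rot: [0.77, 0.638, 0.0, 0.0]
force: [-0.1, 0.6, -0.1]
finger_gap: 0.992
gripper_force: 0.0
```

```bash
python3 - <<'E'
from h import *
c=np.array([.608,.0299])-.007*np.array([.982,-.189]);print(c)
to(c,1.3806,.006)
E
```

```text
[0.601126 0.031223]
t 26.78 pos [0.6011 0.0312 0.0071] yaw 1.3832 tilt mrad [ 0.2 -0. ] F [-0.1  0.6 -0.1] gap 0.992 gf 0.0 q6 0.05
delta tool mm [ 0.  -0.   1.1] turn 0.0026
```

Spot on. Close, lift, carry.

Emit:
{"name": "drive_tool", "arguments": {
  "deltas": [
    [[0,0,0.5,0.002],[0,0,0.5,0.002],[0,0,0.5,0.002],[0,0,0.5,0.002],[0,0,0.5,0.002]]
  ],
  "jaw": 58,
  "force": 50
}}

```text
t: 27.2
tcp_pos: [0.6015, 0.0312, 0.0074]
tool_rot: [0.771, 0.637, 0.0, 0.0]
force: [-0.4, 0.4, 2.6]
finger_gap: 0.781
gripper_force: 57.7
```

Emit:
{"name": "drive_tool", "arguments": {
  "deltas": [
    [[0,0,0,0],[0,0,0,0]]
  ]
}}

```text
t: 27.37
tcp_pos: [0.6015, 0.0312, 0.0073]
tool_rot: [0.771, 0.637, 0.0, 0.0]
force: [-1.3, -0.4, 4.2]
finger_gap: 0.779
gripper_force: 57.9
```

```bash
python3 - <<'E'
from h import *
to(sh(0,-.098),1.3806,.2)
E
```

```text
t 27.37 pos [0.6015 0.0312 0.0073] yaw 1.3813 tilt mrad [ 1.  -0.1] F [-1.3 -0.4  4.2] gap 0.779 gf 57.9 q6 0.06
delta tool mm [-405.6  -17.3 -192.7] turn 0.0007
```

Emit:
{"name": "drive_tool", "arguments": {
  "deltas": [
    [[0,0,-25,0],[0,0,-65,0],[0,0,-105,0],[0,0,-145,0],[0,0,-185,0]]
  ]
}}

```text
t: 27.78
tcp_pos: [0.6002, 0.0313, 0.1928]
tool_rot: [0.771, 0.637, -0.001, -0.001]
force: [0.9, 0.5, -1.4]
finger_gap: 0.78
gripper_force: 57.3
```

Emit:
{"name": "drive_tool", "arguments": {
  "deltas": [
    [[-35,-2,-10,0],[-75,-4,-15,0],[-115,-6,-15,0],[-155,-7,-15,0],[-195,-8,-15,0]]
  ]
}}

```text
t: 28.2
tcp_pos: [0.5554, -0.16, 0.2067]
tool_rot: [0.771, 0.637, -0.0, -0.0]
force: [0.9, 0.6, -1.7]
finger_gap: 0.777
gripper_force: 57.3
```

Emit:
{"name": "drive_tool", "arguments": {
  "deltas": [
    [[-40,-2,0,0],[-80,-4,0,0],[-120,-6,0,0],[-160,-7,0,0],[-195,-8,0,0]]
  ]
}}

```text
t: 28.62
tcp_pos: [0.5106, -0.3511, 0.2061]
tool_rot: [0.771, 0.637, -0.0, -0.0]
force: [0.3, 0.1, -0.9]
finger_gap: 0.786
gripper_force: 57.3
```

Emit:
{"name": "drive_tool", "arguments": {
  "deltas": [
    [[0,0,0,0],[0,0,0,0],[0,0,0,0]]
  ]
}}

```text
t: 28.87
tcp_pos: [0.5112, -0.3481, 0.2059]
tool_rot: [0.771, 0.637, 0.0, -0.001]
force: [-0.0, 0.2, -1.2]
finger_gap: 0.777
gripper_force: 57.3
```

```bash
python3 - <<'E'
from h import *
to(sh(0,-.098),1.3806,.12)
E
```

```text
t 28.87 pos [ 0.5112 -0.3481  0.2059] yaw 1.3805 tilt mrad [-1.4  2.1] F [-0.   0.2 -1.2] gap 0.777 gf 57.3 q6 -0.59
delta tool mm [-16.2  -0.2  85.9] turn -0.0001
```

Emit:
{"name": "drive_tool", "arguments": {
  "deltas": [
    [[-8,0,10,0],[-16,0,35,0],[-16,0,60,0],[-16,0,85,0],[-16,0,90,0]]
  ]
}}

```text
t: 29.28
tcp_pos: [0.5067, -0.361, 0.112]
tool_rot: [0.77, 0.638, -0.0, -0.005]
force: [0.1, 0.6, -1.9]
finger_gap: 0.781
gripper_force: 57.2
```

Emit:
{"name": "drive_tool", "arguments": {
  "deltas": [
    [[0,0,5,0],[0,0,10,0],[0,0,14,0],[0,0,14,0],[0,0,14,0]]
  ]
}}

```text
t: 29.7
tcp_pos: [0.5094, -0.3648, 0.1037]
tool_rot: [0.771, 0.637, 0.0, 0.001]
force: [-0.3, -0.8, -0.8]
finger_gap: 0.781
gripper_force: 57.2
```

```bash
python3 - <<'E'
from h import *
to(sh(0,-.098),1.3806,.0913)
E
```

```text
t 29.70 pos [ 0.5094 -0.3648  0.1037] yaw 1.3817 tilt mrad [ 1.1 -1.2] F [-0.3 -0.8 -0.8] gap 0.781 gf 57.2 q6 -0.61
delta tool mm [ 0.7 -1.7 12.4] turn 0.0011
```

Emit:
{"name": "drive_tool", "arguments": {
  "deltas": [
    [[0.5,-1,3,0.001],[0.7,-1.5,6,0.001],[0.7,-1.5,8,0.001],[0.7,-1.5,10,0.001],[0.7,-1.5,10,0.001]]
  ]
}}

```text
t: 30.12
tcp_pos: [0.5073, -0.3633, 0.0923]
tool_rot: [0.771, 0.637, -0.0, -0.0]
force: [-0.5, 0.3, -1.0]
finger_gap: 0.779
gripper_force: 57.3
```

Emit:
{"name": "drive_tool", "arguments": {
  "deltas": [
    [[0,0,1,0],[0,0,2,0],[0,0,2.5,0],[0,0,2.5,0]]
  ]
}}

```text
t: 30.45
tcp_pos: [0.5077, -0.3636, 0.0913]
tool_rot: [0.771, 0.637, -0.0, 0.0]
force: [-0.2, 0.2, 4.7]
finger_gap: 0.779
gripper_force: 57.9
```

```bash
python3 - <<'E'
from h import *
to(sh(0,-.098),1.3806,.0913)
E
```

```text
t 30.45 pos [ 0.5077 -0.3636  0.0913] yaw 1.3805 tilt mrad [ 0.2 -0.4] F [-0.2  0.2  4.7] gap 0.779 gf 57.9 q6 -0.61
delta tool mm [-0.1  0.3  0. ] turn -0.0001
```

Seated at the right height with light contact. Release and check.

Emit:
{"name": "drive_tool", "arguments": {
  "deltas": [
    [[0,0,0,0],[0,0,0,0],[0,0,0,0],[0,0,0,0]]
  ],
  "jaw": 84
}}

```text
t: 30.78
tcp_pos: [0.5076, -0.3636, 0.0902]
tool_rot: [0.771, 0.637, 0.0, 0.0]
force: [0.8, -1.0, -0.3]
finger_gap: 0.982
gripper_force: 0.0
```

Emit:
{"name": "drive_tool", "arguments": {
  "deltas": [
    [[0,0,-8,0],[0,0,-30,0],[0,0,-70,0],[0,0,-110,0],[0,0,-150,0]]
  ]
}}

```text
t: 31.2
tcp_pos: [0.5072, -0.3632, 0.242]
tool_rot: [0.771, 0.637, -0.0, -0.001]
force: [1.3, -0.2, 0.0]
finger_gap: 0.984
gripper_force: 0.0
```

Emit:
{"name": "drive_tool", "arguments": {
  "deltas": [
    [[30,0,-30,0],[60,0,-60,0],[60,0,-60,0],[60,0,-60,0]]
  ]
}}

```text
t: 31.53
tcp_pos: [0.52, -0.3039, 0.3034]
tool_rot: [0.77, 0.638, 0.0, 0.003]
force: [-0.1, 0.2, 0.1]
finger_gap: 0.983
gripper_force: 0.0
```

```bash
python3 - <<'E'
from h import *
snap('w13',False); 
m,im=pickle.load(open('w13.pkl','rb'))
u=proj(m,[[*sh(x,y),.09] for x in(-.11,.11) for y in(-.14,.14)]);print(u.round())
o=np.clip(u.min(0)-15,0,None).astype(int);e=np.minimum(u.max(0)+15,[640,480]).astype(int)
k=min(790/(e-o)[0],590/(e-o)[1]);v=cv2.resize(im[o[1]:e[1],o[0]:e[0]],None,fx=k,fy=k,interpolation=cv2.INTER_CUBIC)[:,:,::-1].copy()
def P(pts,col):
    q=(proj(m,[[*sh(p[0],p[1]),p[2]] for p in pts])-o+.5)*k; cv2.polylines(v,[q.round().astype(int)],True,col,1)
for z in(.110,):P([(x,y-.098,z) for x,y in((-.034,-.023),(.034,-.023),(.034,.023),(-.034,.023))],(0,0,255))
t=np.linspace(0,6.28,60);P([(.03*np.cos(a),.03*np.sin(a)-.017,.102) for a in t],(0,0,255))
P([(x,y+.095,.11) for x,y in((-.058,-.015),(.058,-.015),(.058,.015),(-.058,.015))],(255,0,0))
cv2.imwrite('pics/fin.png',v);print(v.shape)
E
```

```text
w13 31.5333 [ 0.52000097 -0.30389097  0.30344098] yaw 1.382920778442617 0.9833738462908017
[[212. 296.]
 [185.  -2.]
 [418. 296.]
 [444.  -1.]]
(590, 550, 3)
```

View pics/fin.png

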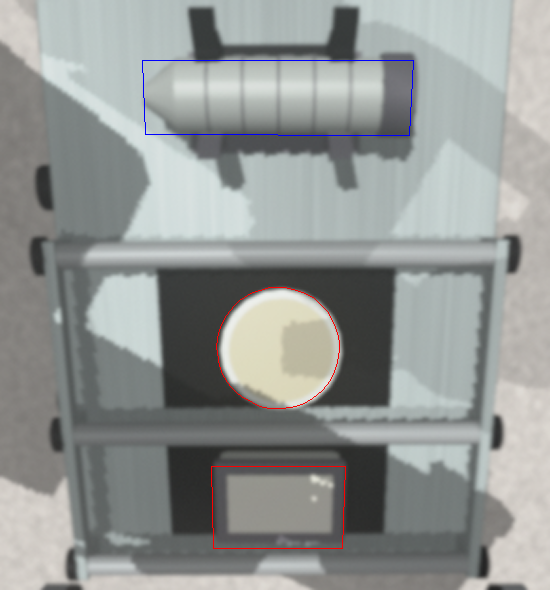

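```bash
python3 - <<'E'
from h import *
def inv(w):
    c,s=np.cos(SH[2]),np.sin(SH[2]);d=w[:2]-SH[:2];return np.array([c*d[0]+s*d[1],-s*d[0]+c*d[1]])*1e3
m1=pickle.load(open('w1.pkl','rb'))[0];m=pickle.load(open('w13.pkl','rb'))[0]
k=590/311;o=np.array([170,0])
for z in(.13,.14):
    for p in((281,104),(545,124)):print('before',z,inv(onz(m1,(np.array(p)+.5)/3+[200,10]-.5,z)).round(1))
    for p in((189,9),(358,8)):print('after',z,inv(onz(m,np.array(p)/k+o,z)).round(1))
print('tube tip',inv(onz(m,np.array((143,95))/k+o,.11)),'cap end edges',inv(onz(m,np.array((414,95))/k+o,.11)))
s=manip.sense();print(s['t'],s['force'])
E
```

```text
before 0.13 [-34.  124.4]
before 0.13 [ 33.7 124.7]
after 0.13 [-33.8 124.1]
after 0.13 [ 33.2 124.7]
before 0.14 [-33.3 122.8]
before 0.14 [ 32.2 123.1]
after 0.14 [-32.7 121.7]
after 0.14 [ 32.1 122.2]
tube tip [-57.01885271  95.57325626] cap end edges [60.58706486 95.84584921]
31.5833 [-0.01522741  0.61173879 -0.92355673]
```

Jaw is back at its closed position, and the tube is on its axis. All three are placed.

```bash
python3 -c "
from station import manip
print(manip.sign_off())"
```

```text
the job is handed in; nothing more can be done
None
```

The job is handed in: by my measurements the box and dish stand centred on their mats and the tube is seated in the clip with the jaw closed, though the sign-off returned no verdict.

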